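# Set and lock the depth gauge in the ring mould

## Task

Two like depth gauges stand on the worktop. On the one that stands over the open ring mould, lower the probe by its knob until its tip rests on the hardened disc inside the mould, then lock the probe there by swinging that gauge's clamp lever round to its stop. Leave the other gauge, which stands over a lidded tin, as it is.

Things in the scene. Friction and masses are not known exactly. Their poses are not given: they have to be found in the camera images.
- gauge: the gauge to be set: a fixed grey C-frame, base plate 135 x 110 x 12 mm, a column at the back and an arm reaching forward over the ring mould, top of arm and rod guide 112 mm above the worktop. Origin: centre of the base's underside; x axis from front to back (toward the column), y to the left seen from the front, z up. The probe stands 15 mm in front of the origin
- knob (a point): centre of the black round knob on top of this gauge's probe (26 mm across, 28 mm high, on an upright 10 mm steel rod that slides through the arm). Grip it from above with the fingers on any two opposite sides, or press its top, 14 mm above this point. It goes from 247 mm above the worktop (fully raised) to 189-201 mm (tip on the disc)
- probe_tip (a point): lower end of the same probe, 165 mm straight below the centre of the knob; at the start it hangs above the mould's rim
- probe (a joint): travel of this probe: 0 fully raised, grows as it goes down, in m (range 0 to 0.070). It moves against about 4 N of friction and stays where it is left; when the clamp is locked it is held fast
- paste_top (a point): centre of the upper face of the hardened grey disc (45 mm across) in the open steel ring mould (79 mm across, 40 mm high, rim 52 mm above the worktop) on this gauge's base, right below the probe. The face lies 24 to 36 mm above the worktop, different each time; z up
- clamp_handle (a point): middle of the upright black handle pin (13 mm across, from 21 mm below this point to 15 mm above it; this point is 131 mm above the worktop) at the end of this gauge's clamp lever, 75 mm from the pivot. The lever lies level on top of the arm, at its right-hand side seen from the front. The pin can be pushed or held
- clamp_pivot (a point): point on the upright axis of this gauge's clamp lever, at the height of the middle of the handle pin; 24 mm to the right of the probe's axis. The lever turns about it
- clamp (a joint): angle of this gauge's clamp lever in rad: 0 open (handle toward the front right), grows anticlockwise seen from above as the handle is swung along the right-hand side toward the back, to the stop at 1.05 (locked). It turns against a drag of about 1 to 3 N at the handle and stays where it is left
- spare_knob (a point): centre of the knob of the other, like gauge, which stands over a closed lidded tin and must be left as it is
- spare_clamp_handle (a point): middle of the handle pin of that other gauge's clamp lever, to be left as it is

How it is judged:
By the outcome, as a careful person would: the job done as asked, in the order asked, and still so for the second after the job is handed in, with the robot touching nothing.
It also fails if it takes over 45 s, if anything falls off the work surface, if the arm or the gripper's body presses on something with over 40 N, if the wrist force passes 120 N, or if a joint passes its speed limit or range.

## Robot

A 6-joint arm with a two-finger parallel gripper is mounted at the origin on a cart in front of the work surface, level with it; the furniture and walls round the work are solid. World frame = base frame: x ahead of the robot, y to its left, z up, the work surface at z = 0. Lengths are in m, angles in rad, forces in N, time in s.
With the tool pointing down it reaches from about 0.375 to 0.75 m from the base axis. Payload 9 kg.
Tool frame: the origin (TCP) lies between the finger pads; the fingertips stand 22 mm ahead of it and the grasp point (between the pads) lies 3 mm ahead of it (manip.tip_extent is the distance from the TCP to the fingertips, in m); x points along the fingers, z is the direction in which the jaws open and shut, and the axes are right-handed (so a half turn about x gives the same grasp; the last joint's range is limited). The gripper opens to 85 mm and grips with 20 to 120 N. Pads are 22 mm wide; open, the fingers measure 114 mm over their backs; the gripper's body (76 mm by 85 mm) begins 54 mm behind the grasp point. The pads swing forward as they close: fully open they stand 13 mm farther back than shut.
Start: joints at [-1.503, 0.104, 0.097, 1.564, 0, 1.353], TCP at [0.169, -0.576, 0.253] pointing down, gripper open.
Joint ranges: [-2.99, 2.99], [-0.84, 1.86], [-1.1, 1.16], [-1.84, 2.11], [-1.51, 1.56], [-3.14, 3.14]. Speed limits (rad/s): [2.22, 2.22, 2.57, 3.14, 3.14, 3.14].

## Interface

Orientations are given as a rotation vector (axis times angle).
In Python, from bench import manip gives the robot as it stands.
- The arm moves only by the shell command python3 -m inch 'ROWS' [FORCE]. ROWS is JSON, a list of rows, each a list of 7 numbers: the finger opening in cm, from 0 to 8.54, then the shift along the tool's x, y, z in cm, then the turn, a rotation vector about the tool's x, y, z in rad. In form: [[jaw, dx, dy, dz, rx, ry, rz], ...]. A call has 1 to 8 rows; each row shifts and turns the commanded pose from where the row before left it, along the tool's axes as they then stand; what a row does not reach is not made up. A row lasts 1/10 s, in which the tool goes at most 50 mm and 8.59 degrees, less where a joint would pass 70% of its speed; a pose out of reach is approached as far as the arm can. A call with a gripper value outside its range is refused whole. The fingers move at their own pace and stop on an object; FORCE is the grip in N (left out, the last holds). Time passes only in rows, so rows that do not move let the fingers close. It gives the time, the measured TCP pose, the force and the opening at its end, in the units of the state.
- manip.read_state(): the state, without advancing time (a new reading comes with each control period).
- manip.grab_frame(name): name is "scene" or "side" or "wrist"; returns a dict with "image" (384x512x3 uint8, blue, green, red), "vfov" (degrees; the focal length in pixels is half the picture's height over the tangent of half this angle, whatever the lens; pixels are square), "cx", "cy" (the principal point, pixels), "rvec" (rotation vector, rad) and "tvec" (3), from world to camera coordinates, as OpenCV has them. Camera axes: x right, y down, z forward; pixel columns grow to the right and rows downward; lengths in m; the calibration is good to about 2 mm. A picture is of the moment at which its call begins. There is no depth.
- manip.finish_job(): hands the job in, once; it reports no verdict.
The state is a dict: "time": time; "qpos": joint angles; "dq": joint speeds; "joint_efforts": joint torques, N m; "eef_pos": TCP position; "orientation": TCP orientation; "wrist_force": force on the tool from outside, world axes, zero at the start; "torque": the same for the moment, N m; "gripper_width": finger opening in m.
Only numpy, scipy, OpenCV 4.12 (cv2) and the standard library are available. Lean on these libraries where they do the work, as an engineer would, in place of code of your own. Each camera call takes 0.05 s, during which the arm holds its last target.

## Working session

There is one attempt and no reset: what is moved stays moved. The work goes in short steps, Python scripts to look and compute and a shell command to move; the robot and the scene stay as the last step left them, time stands still between calls to the robot, and variables do not carry over. Pictures are saved under pics/ and viewed, and the job is handed in when it is done.

```bash
mkdir -p pics; ls; python3 - <<'E'
from bench import manip
import cv2
s=manip.read_state();print({k:s[k] for k in ("time","eef_pos","orientation","wrist_force","gripper_width")}, manip.tip_extent)
for n in ("scene","side","wrist"):
    f=manip.grab_frame(n);cv2.imwrite(f"pics/{n}0.png",f["image"]);print(n,f["vfov"],f["cx"],f["cy"],f["rvec"],f["tvec"])
E
```

```text
pics
{'time': 0.0, 'eef_pos': array([ 0.16915841, -0.57533344,  0.25251678]), 'orientation': array([ 0.99710439,  1.33186734, -0.99538775]), 'wrist_force': array([ 0.17667745, -0.35418899,  0.42998525]), 'gripper_width': 0.08575172327950646} 0.022
scene 42.133689558339455 256.28946955692777 184.88328952157715 [ 2.06529663 -0.54457578  0.29895879] [-0.49020396  0.19564655  1.30441723]
side 46.61993163831945 253.148248751851 188.81009000878436 [ 0.0324069   2.87846198 -1.2550951 ] [0.50221947 0.19026653 0.98616256]
wrist 63.230879102307235 247.4782120811687 190.74876804456474 [-2.30738889  1.72656986  0.27107341] [-0.59822646 -0.03969587  0.37934723]
```

View pics/scene0.png

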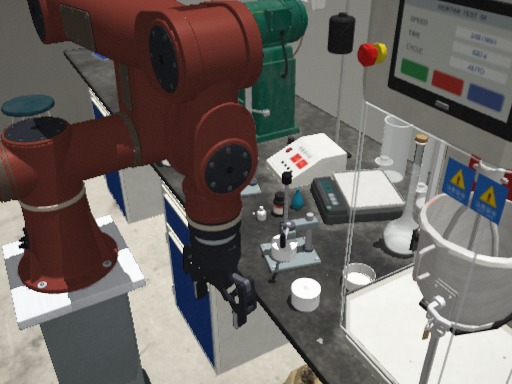

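View pics/side0.png

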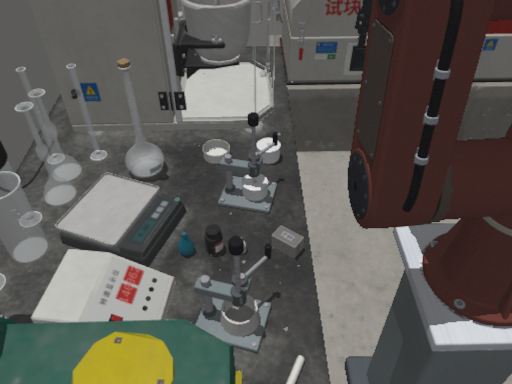

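View pics/wrist0.png

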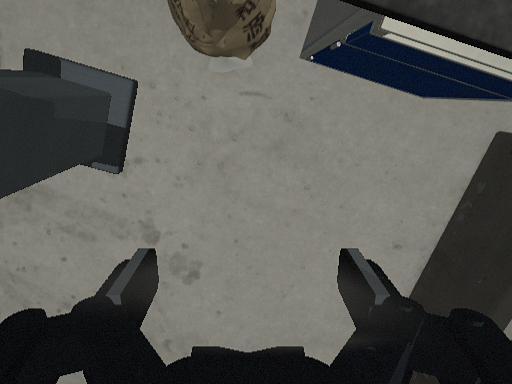

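```bash
python3 - <<'E'
import cv2,numpy as np
s=cv2.imread("pics/side0.png")
a=cv2.resize(s[100:220,190:310],(480,480),interpolation=cv2.INTER_CUBIC)
b=cv2.resize(s[225:355,180:310],(480,480),interpolation=cv2.INTER_CUBIC)
cv2.imwrite("pics/zs0.png",cv2.resize(np.hstack([a,b]),(800,400)))
c=cv2.imread("pics/scene0.png")[165:315,220:380]
cv2.imwrite("pics/zc0.png",cv2.resize(c,(640,600),interpolation=cv2.INTER_CUBIC))
E
```

```text
(no output)
```

View pics/zs0.png

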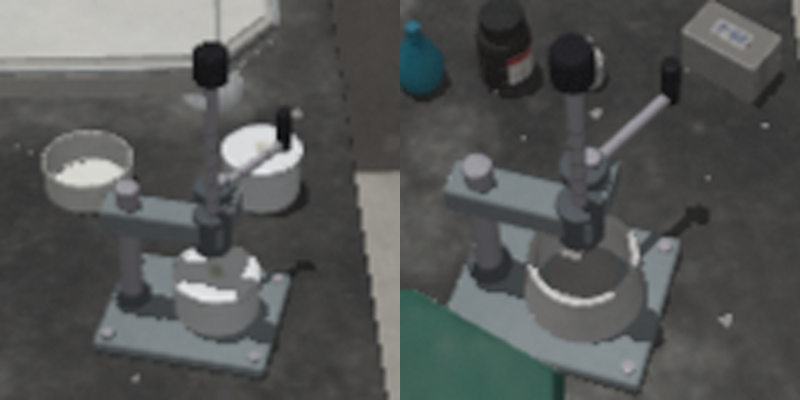

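View pics/zc0.png

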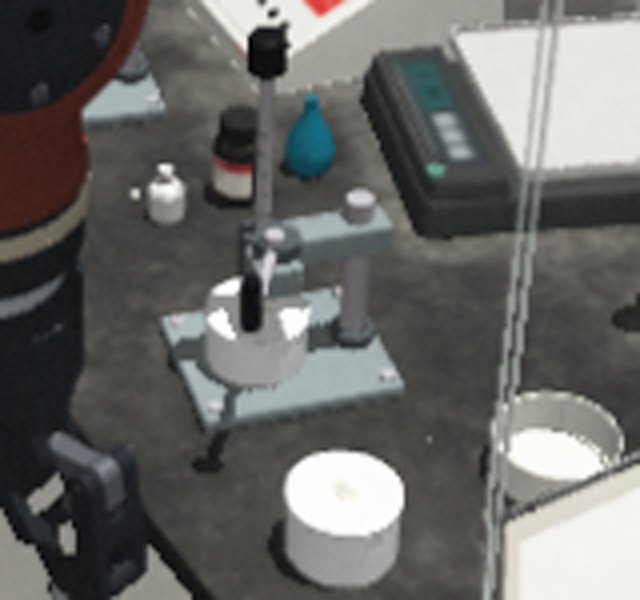

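```bash
cat > h.py <<'E'
import numpy as np,cv2
from bench import manip
def cam(f):
    h=f["image"].shape[0];fl=h/2/np.tan(np.radians(f["vfov"])/2)
    K=np.array([[fl,0,f["cx"]],[0,fl,f["cy"]],[0,0,1]]);R=cv2.Rodrigues(np.array(f["rvec"],float))[0];return K,R,np.array(f["tvec"],float)
def ray(f,u,v,z):
    K,R,t=cam(f);o=-R.T@t;d=R.T@np.linalg.inv(K)@[u,v,1];return o+d*(z-o[2])/d[2]
def proj(f,p):
    K,R,t=cam(f);q=K@(R@np.array(p)+t);return q[:2]/q[2]
E
python3 - <<'E'
from h import *
f=manip.grab_frame("side");g=manip.grab_frame("scene")
im=f["image"]
k=ray(f,235.9,244.5,.247);h=ray(f,268.4,251,.131)
print("knob",k,"handle",h, "dist",np.linalg.norm((k-h)[:2]))
print("pivot?",ray(f,180+190/400*130,225+157/400*130,.122),"column top",ray(f,180+78/400*130,225+165/400*130,.12))
print("base corners",[ray(f,180+a/400*130,225+b/400*130,.012).round(3) for a,b in((278,240),(238,388))])
k2=ray(f,180+0,0,.247)
print("spare",ray(f,190+210/400*120,100+63/400*120,.247),ray(f,190+284/400*120,100+127/400*120,.131))
print("knob in scene",proj(g,k))
E
```

```text
knob [0.5310905  0.10692942 0.247     ] handle [0.47206461 0.02758684 0.131     ] dist 0.0988903507859364
pivot? [0.52449194 0.07922401 0.122     ] column top [0.59306311 0.08202371 0.12      ]
base corners [array([0.468, 0.068, 0.012]), array([0.498, 0.173, 0.012])]
spare [ 0.49588673 -0.25831692  0.247     ] [ 0.4381722  -0.34169184  0.131     ]
knob in scene [228.901959   116.83861205]
```

```bash
cat >> h.py <<'E'
def plan(p=None,yaw=None):
    s=manip.read_state();R=cv2.Rodrigues(np.array(s["orientation"]))[0];e=np.array(s["eef_pos"])
    print("t",round(s["time"],2),"eef",e.round(4),"F",np.round(s["wrist_force"],1),"w",round(s["gripper_width"],4))
    if p is not None: print("tool shift cm",(R.T@(np.array(p)-e)*100).round(2))
    print("axes\n",R.round(3),"q",np.round(s["qpos"],2))
    return s,R,e
E
python3 - <<'E'
from h import *
plan([.169,-.576,.37]);plan([.45,.06,.37])
E
```

```text
t 0.25 eef [ 0.1692 -0.5755  0.253 ] F [-0.7 -0.  -0.8] w 0.0853
tool shift cm [-11.7   -0.03   0.03]
axes
 [[-0.     0.959  0.282]
 [ 0.001  0.282 -0.959]
 [-1.     0.    -0.001]] q [-1.5   0.1   0.1   1.56  0.    1.35]
t 0.25 eef [ 0.1692 -0.5755  0.253 ] F [-0.7 -0.  -0.8] w 0.0853
tool shift cm [-11.67  44.86 -53.06]
axes
 [[-0.     0.959  0.282]
 [ 0.001  0.282 -0.959]
 [-1.     0.    -0.001]] q [-1.5   0.1   0.1   1.56  0.    1.35]
```

```bash
python3 -m inch '[[8.5,-4,0,0,0,0,0],[8.5,-4,0,0,0,0,0],[8.5,-4,0,0,0,0,0],[8.5,0,2.8,-3.3,0,0,0],[8.5,0,2.8,-3.3,0,0,0],[8.5,0,2.8,-3.3,0,0,0],[8.5,0,2.8,-3.3,0,0,0],[8.5,0,2.8,-3.3,0,0,0]]'; python3 -c "
from h import *
plan([.45,.06,.37])"
```

```text
time: 1.05
eef_pos: [0.2573, -0.3763, 0.3732]
orientation: [0.996, 1.331, -0.996]
wrist_force: [0.4, 0.5, 0.4]
gripper_width: 0.0852
t 1.05 eef [ 0.2573 -0.3763  0.3732] F [0.4 0.5 0.4] w 0.0852
tool shift cm [  0.31  30.77 -36.44]
axes
 [[ 0.     0.96   0.282]
 [-0.     0.282 -0.96 ]
 [-1.     0.     0.   ]] q [-1.26 -0.26 -0.03  1.8   0.    1.6 ]
```

```bash
python3 -m inch '[[8.5,0,0,0,-0.14,0,0],[8.5,0,0,0,-0.14,0,0],[8.5,0,0,0,-0.14,0,0],[8.5,0,0,0,-0.14,0,0],[8.5,0,0,0,-0.14,0,0],[8.5,0,0,0,-0.14,0,0],[8.5,0,0,0,-0.14,0,0]]'; python3 -c "
from h import *
plan([.43,.06,.37])"
```

```text
time: 1.75
eef_pos: [0.257, -0.3779, 0.3733]
orientation: [0.235, 1.558, -0.235]
wrist_force: [0.3, -0.2, -0.3]
gripper_width: 0.0851
t 1.75 eef [ 0.257  -0.3779  0.3733] F [ 0.3 -0.2 -0.3] w 0.0851
tool shift cm [ 0.33 46.94  3.63]
axes
 [[ 0.     0.295  0.956]
 [-0.     0.956 -0.295]
 [-1.    -0.     0.   ]] q [-1.26 -0.26 -0.03  1.8  -0.    0.61]
```

```bash
python3 -m inch '[[8.5,0,4.7,1.4,0,0,0],[8.5,0,4.7,1.4,0,0,0],[8.5,0,4.7,1.4,0,0,0],[8.5,0,4.7,1.4,0,0,0],[8.5,0,4.7,0,0,0,0],[8.5,0,4.7,0,0,0,0],[8.5,0,4.7,0,0,0,0],[8.5,0,4.7,0,0,0,0]]'; python3 -m inch '[[8.5,0,4.7,-1,0,0,0],[8.5,0,4.7,-1,0,0,0],[8.5,0,0,0,0,0,0]]'; python3 -c "
from h import *
plan([.53,.107,.37])
for n in ('wrist','side'):
  f=manip.grab_frame(n);cv2.imwrite(f'pics/{n}1.png',f['image'])
  print(proj(f,[.531,.107,.247]),proj(f,[.472,.0276,.131]))"
```

```text
time: 2.55
eef_pos: [0.4235, -0.0341, 0.3734]
orientation: [0.239, 1.557, -0.24]
wrist_force: [0.9, -1.6, 1.2]
gripper_width: 0.0852
time: 2.85
eef_pos: [0.432, 0.0647, 0.3735]
orientation: [0.235, 1.558, -0.233]
wrist_force: [-0.3, -0.2, 1.1]
gripper_width: 0.0848
t 2.85 eef [0.432  0.0647 0.3735] F [-0.3 -0.2  1.1] w 0.0848
tool shift cm [0.36 6.92 8.13]
axes
 [[ 0.     0.293  0.956]
 [ 0.001  0.956 -0.293]
 [-1.     0.001  0.   ]] q [-0.15 -0.32 -0.08  1.81  0.    1.72]
[356.52720962 104.14747576] [288.89997103 180.39348319]
[235.95451463 244.53196545] [268.43328387 251.00460968]
```

View pics/wrist1.png

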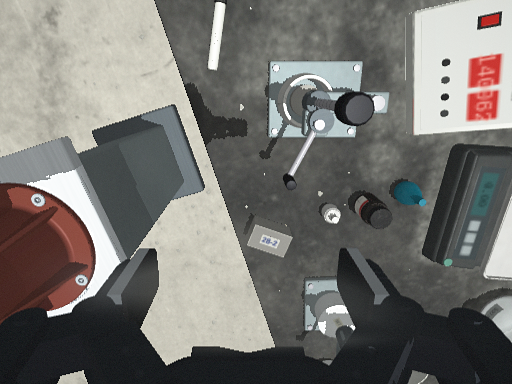

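View pics/side1.png

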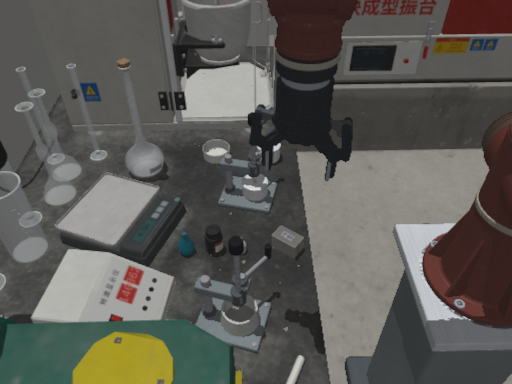

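```bash
python3 - <<'E'
from h import *
w=cv2.imread("pics/wrist1.png");cv2.imwrite("pics/zw1.png",cv2.resize(w[50:200,250:400],(600,600),interpolation=cv2.INTER_CUBIC))
cv2.imwrite("pics/zw1b.png",cv2.resize(w[260:384,280:380],(484,600),interpolation=cv2.INTER_CUBIC))
for n,b in(("wrist1",(330,85,385,130)),("side1",(225,232,248,258))):
    i=cv2.imread(f"pics/{n}.png");g=i.max(2)[b[1]:b[3],b[0]:b[2]]<55
    nn,l,st,c=cv2.connectedComponentsWithStats(g.astype(np.uint8))
    for k in range(1,nn):
        if st[k,4]>30: print(n,st[k],c[k]+b[:2])
E
```

```text
wrist1 [  4   6  40  35 454] [347.07488987 106.90088106]
side1 [  0   3  23  23 342] [235.00584795 246.6754386 ]
```

View pics/zw1.png

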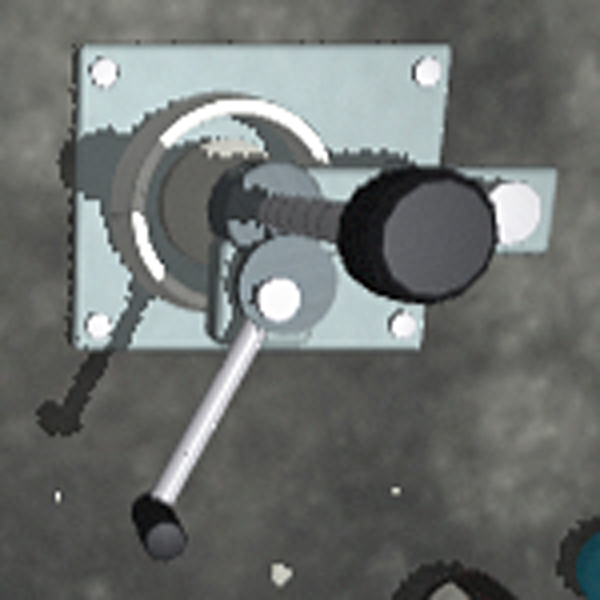

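View pics/zw1b.png

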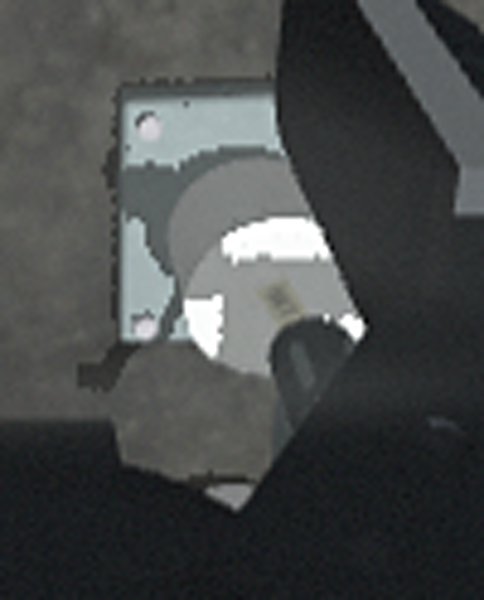

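```bash
python3 - <<'E'
from h import *
f=manip.grab_frame("wrist")
print("knob",ray(f,360,109.3,.261),"pin",ray(f,291.3,184.5,.146),"piv",ray(f,319.5,124.5,.125))
c=[ray(f,250+a/4,50+b/4,.012).round(4) for a,b in((80,45),(450,45),(421,347),(80,347))];print(c)
# frame from corner left edge (front) and the front/top edges
s,R,e=plan([.5295,.105,.33])
E
```

```text
knob [0.52864321 0.10011018 0.261     ] pin [0.47270411 0.02219928 0.146     ] piv [0.52366308 0.07589697 0.125     ]
[array([0.4976, 0.1651, 0.012 ]), array([0.6239, 0.1258, 0.012 ]), array([0.5929, 0.023 , 0.012 ]), array([0.468 , 0.0618, 0.012 ])]
t 3.0 eef [0.4324 0.0596 0.3732] F [-0.3 -0.4  0.8] w 0.085
tool shift cm [4.31 7.24 7.91]
axes
 [[-0.     0.299  0.954]
 [-0.     0.954 -0.299]
 [-1.    -0.    -0.   ]] q [-0.16 -0.32 -0.08  1.81 -0.    1.71]
```

```bash
python3 -m inch '[[0,0,2.4,2.6,0,0,0],[0,0,2.4,2.6,0,0,0],[0,0,2.4,2.8,0,0,0],[0,2,0,0,0,0,0],[0,2,0,0,0,0,0],[0,0,0,0,0,0,0],[0,0,0,0,0,0,0]]' 40; python3 -c "
from h import *
plan([.530,.105,.29])
for n in ('wrist','side','scene'):
  f=manip.grab_frame(n);cv2.imwrite(f'pics/{n}2.png',f['image'])
i=cv2.imread('pics/side2.png')[180:300,180:300]
j=cv2.imread('pics/wrist2.png')
cv2.imwrite('pics/m2.png',np.hstack([cv2.resize(i,(384,384)),cv2.resize(j,(416,384))]))"
```

```text
time: 3.7
eef_pos: [0.5303, 0.1029, 0.3336]
orientation: [0.241, 1.558, -0.241]
wrist_force: [-0.8, -0.2, 0.0]
gripper_width: 0.0003
t 3.7 eef [0.5303 0.1029 0.3336] F [-0.8 -0.2  0. ] w 0.0003
tool shift cm [ 4.36  0.2  -0.09]
axes
 [[-0.     0.302  0.953]
 [-0.     0.953 -0.302]
 [-1.    -0.    -0.   ]] q [-0.05 -0.04  0.09  1.71 -0.    1.83]
```

View pics/m2.png

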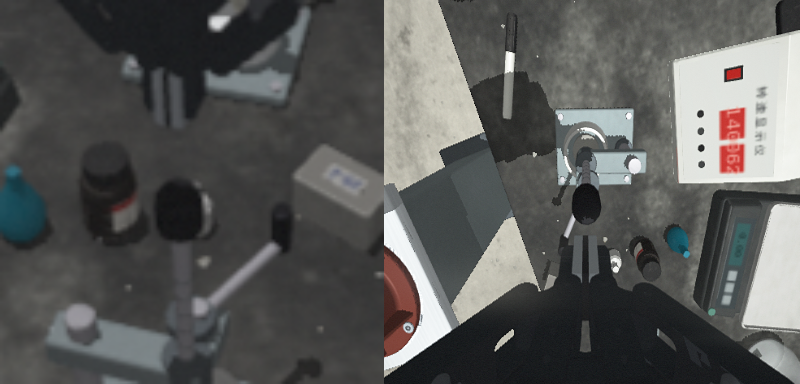

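```bash
python3 -m inch '[[0,2.2,0.2,0,0,0,0],[0,2,0,0,0,0,0],[0,0.3,0,0,0,0,0],[0,0.3,0,0,0,0,0],[0,0.3,0,0,0,0,0],[0,0.3,0,0,0,0,0],[0,0,0,0,0,0,0]]'; python3 -c "
from h import *
plan()
f=manip.grab_frame('side');cv2.imwrite('pics/side3.png',cv2.resize(f['image'][180:360,170:320],(500,600)))"
```

```text
time: 4.55
eef_pos: [0.5311, 0.1061, 0.2795]
orientation: [0.239, 1.557, -0.239]
wrist_force: [-0.4, -0.4, 0.3]
gripper_width: -0.0002
t 4.55 eef [0.5311 0.1061 0.2795] F [-0.4 -0.4  0.3] w -0.0002
axes
 [[ 0.     0.3    0.954]
 [-0.     0.954 -0.3  ]
 [-1.    -0.     0.   ]] q [-0.04 -0.07 -0.03  1.61 -0.    1.83]
```

View pics/side3.png

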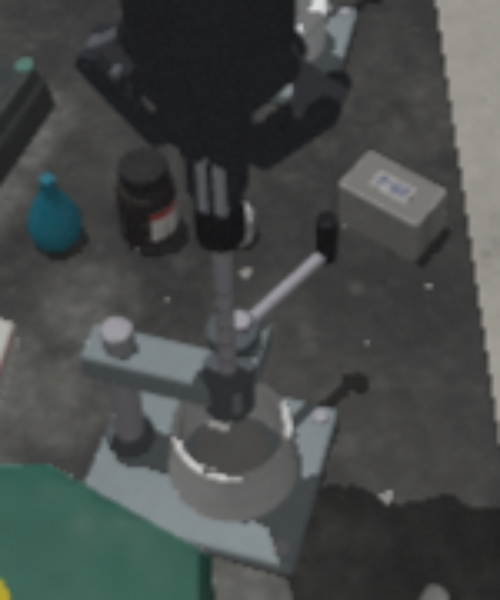

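```bash
python3 -m inch '[[0,0.5,0,0,0,0,0],[0,0.5,0,0,0,0,0],[0,0.5,0,0,0,0,0],[0,0.5,0,0,0,0,0],[0,0.5,0,0,0,0,0]]'; python3 -m inch '[[0,0.4,0,0,0,0,0]]'; python3 -m inch '[[0,0.4,0,0,0,0,0]]'
```

```text
time: 5.1
eef_pos: [0.5312, 0.1061, 0.254]
orientation: [0.239, 1.557, -0.239]
wrist_force: [2.3, 0.0, 2.3]
gripper_width: 0.0001
time: 5.2
eef_pos: [0.531, 0.1061, 0.2498]
orientation: [0.239, 1.557, -0.24]
wrist_force: [2.2, -1.1, 2.3]
gripper_width: -0.0002
time: 5.3
eef_pos: [0.531, 0.1061, 0.2459]
orientation: [0.239, 1.557, -0.239]
wrist_force: [1.8, 0.1, 3.1]
gripper_width: -0.0001
```

```bash
python3 -m inch '[[0,0.3,0,0,0,0,0],[0,0.3,0,0,0,0,0]]'|grep -E 'pos|force'; for i in 1; do :; done; python3 -m inch '[[0,0.2,0,0,0,0,0]]'|grep -E 'pos|force'; python3 -m inch '[[0,0.2,0,0,0,0,0]]'|grep -E 'pos|force'; python3 -c "
from h import *
f=manip.grab_frame('side');cv2.imwrite('pics/side4.png',cv2.resize(f['image'][180:360,170:320],(500,600)))"
```

```text
eef_pos: [0.531, 0.1061, 0.24]
wrist_force: [2.4, -0.5, 3.3]
eef_pos: [0.5309, 0.1061, 0.238]
wrist_force: [0.8, 0.3, 2.8]
eef_pos: [0.531, 0.1061, 0.2362]
wrist_force: [0.9, -0.4, 3.3]
```

View pics/side4.png

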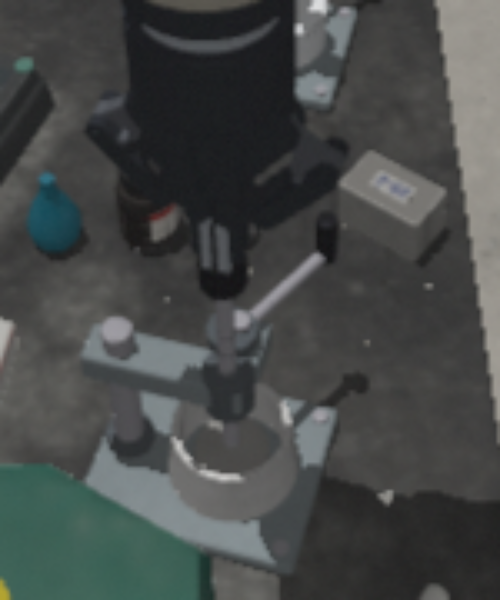

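```bash
python3 -m inch '[[0,0.15,0,0,0,0,0]]'|grep -E 'pos|force'; python3 -m inch '[[0,0.15,0,0,0,0,0]]'|grep -E 'pos|force';python3 -m inch '[[0,0.15,0,0,0,0,0]]'|grep -E 'pos|force'
```

```text
eef_pos: [0.5308, 0.1061, 0.2347]
wrist_force: [0.6, 0.8, 3.4]
eef_pos: [0.5309, 0.1062, 0.2332]
wrist_force: [0.5, -0.1, 2.2]
eef_pos: [0.5309, 0.1062, 0.2318]
wrist_force: [-1.5, 0.0, 14.1]
```

```bash
python3 -m inch '[[0,0.15,0,0,0,0,0]]'|grep -E 'pos|force'; python3 -m inch '[[0,0.15,0,0,0,0,0]]'|grep -E 'pos|force'
```

```text
eef_pos: [0.531, 0.1061, 0.2316]
wrist_force: [-5.1, -0.3, 20.4]
eef_pos: [0.5311, 0.1062, 0.2314]
wrist_force: [-9.1, -0.5, 28.3]
```

```bash
python3 -m inch '[[0,-0.5,0,0,0,0,0],[0,-2,0,0,0,0,0],[0,-3,0,0,0,0,0],[0,-2,0,0,0,0,0],[0,0,0,0,0,0,0]]'; python3 -c "
from h import *
plan([.472,.0273,.26])
f=manip.grab_frame('side');cv2.imwrite('pics/side5.png',cv2.resize(f['image'][180:360,170:320],(500,600)))"
```

```text
time: 6.75
eef_pos: [0.5317, 0.1062, 0.3064]
orientation: [0.239, 1.554, -0.239]
wrist_force: [-0.2, 0.9, -0.1]
gripper_width: -0.0
t 6.75 eef [0.5317 0.1062 0.3064] F [-0.2  0.9 -0.1] w -0.0
tool shift cm [ 4.62 -9.32 -3.34]
axes
 [[ 0.003  0.3    0.954]
 [-0.     0.954 -0.3  ]
 [-1.     0.001  0.003]] q [-0.04 -0.06  0.03  1.66 -0.    1.83]
```

View pics/side5.png

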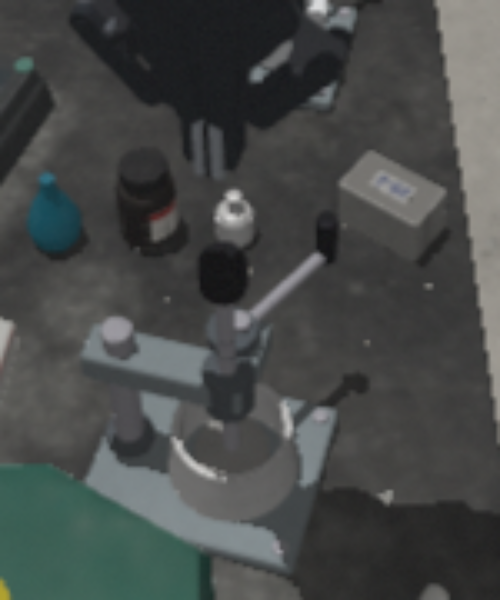

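```bash
python3 -m inch '[[4,0,-3.1,-1.1,0,0,0],[4,0,-3.1,-1.1,0,0,0],[4,0,-3.1,-1.1,0,0,0],[4,2,0,0,0.15,0,0],[4,2,0,0,0.15,0,0],[4,0.6,0,0,0.15,0,0],[4,0,0,0,0,0,0],[4,0,0,0,0,0,0]]'; python3 -c "
from h import *
plan([.472,.0273,.138])
for n in ('wrist','side'):
  f=manip.grab_frame(n);cv2.imwrite(f'pics/{n}6.png',f['image'])
i=cv2.imread('pics/side6.png')[180:300,200:320]
j=cv2.imread('pics/wrist6.png')
cv2.imwrite('pics/m6.png',np.hstack([cv2.resize(i,(384,384)),cv2.resize(j,(416,384))]))"
```

```text
time: 7.6
eef_pos: [0.4712, 0.0275, 0.257]
orientation: [0.587, 1.491, -0.587]
wrist_force: [-0.1, 0.5, 0.4]
gripper_width: 0.0402
t 7.6 eef [0.4712 0.0275 0.257 ] F [-0.1  0.5  0.4] w 0.0402
tool shift cm [11.9   0.05  0.09]
axes
 [[-0.001  0.682  0.731]
 [ 0.     0.731 -0.682]
 [-1.    -0.001 -0.001]] q [-0.22 -0.29 -0.26  1.59 -0.    2.1 ]
```

View pics/m6.png

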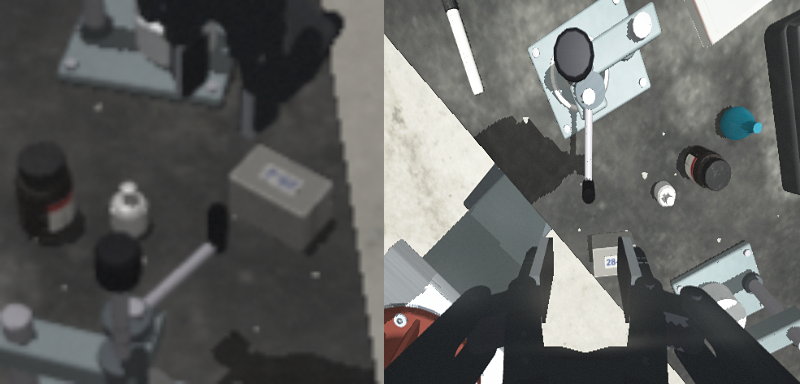

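```bash
python3 -m inch '[[4,3.5,0,0,0,0,0],[4,3.5,0,0,0,0,0],[4,1.5,0,0,0,0,0],[4,1.5,0,0,0,0,0],[4,1.5,0,0,0,0,0],[4,0.4,0,0,0,0,0],[4,0,0,0,0,0,0]]'; python3 -c "
from h import *
plan([.472,.0273,.138])
for n in ('wrist','side'):
  f=manip.grab_frame(n);cv2.imwrite(f'pics/{n}7.png',f['image'])
i=cv2.imread('pics/side7.png')[180:300,200:320]
j=cv2.imread('pics/wrist7.png')
cv2.imwrite('pics/m7.png',np.hstack([cv2.resize(i,(384,384)),cv2.resize(j,(416,384))]))"
```

```text
time: 8.4
eef_pos: [0.4716, 0.0273, 0.1388]
orientation: [0.59, 1.489, -0.59]
wrist_force: [0.0, -0.0, -0.0]
gripper_width: 0.04
t 8.4 eef [0.4716 0.0273 0.1388] F [ 0. -0. -0.] w 0.04
tool shift cm [0.08 0.03 0.03]
axes
 [[-0.     0.685  0.728]
 [-0.     0.728 -0.685]
 [-1.    -0.    -0.   ]] q [-0.22 -0.28 -0.48  1.38 -0.    2.11]
```

View pics/m7.png

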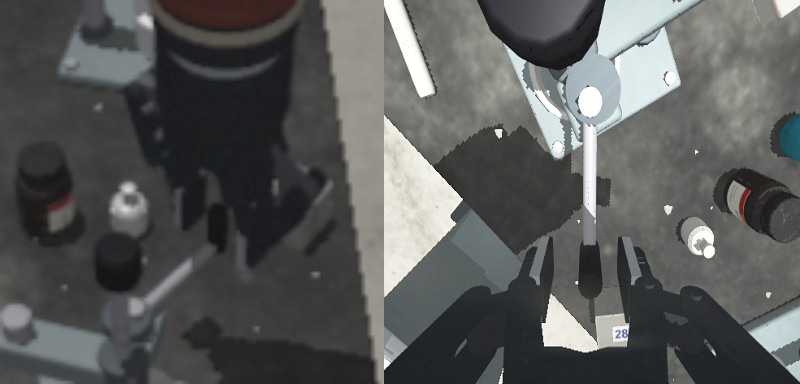

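```bash
python3 -m inch '[[4,0,0.04,0.75,-0.1,0,0],[4,0,0.04,0.75,-0.1,0,0],[4,0,0.04,0.75,-0.1,0,0],[4,0,0.04,0.75,-0.1,0,0],[4,0,0.04,0.75,-0.1,0,0]]';python3 -c "
from h import *
plan()
for n in ('wrist','side'):
  f=manip.grab_frame(n);cv2.imwrite(f'pics/{n}8.png',f['image'])
i=cv2.imread('pics/side8.png')[180:300,200:320]
j=cv2.imread('pics/wrist8.png')
cv2.imwrite('pics/m8.png',np.hstack([cv2.resize(i,(384,384)),cv2.resize(j,(416,384))]))"
```

```text
time: 9.0
eef_pos: [0.5048, 0.0091, 0.1398]
orientation: [0.197, 1.561, -0.197]
wrist_force: [-1.4, -0.7, 0.7]
gripper_width: 0.0402
t 9.0 eef [0.5048 0.0091 0.1398] F [-1.4 -0.7  0.7] w 0.0402
axes
 [[ 0.001  0.248  0.969]
 [-0.001  0.969 -0.248]
 [-1.    -0.     0.001]] q [-0.24 -0.18 -0.39  1.36 -0.    1.58]
```

View pics/m8.png

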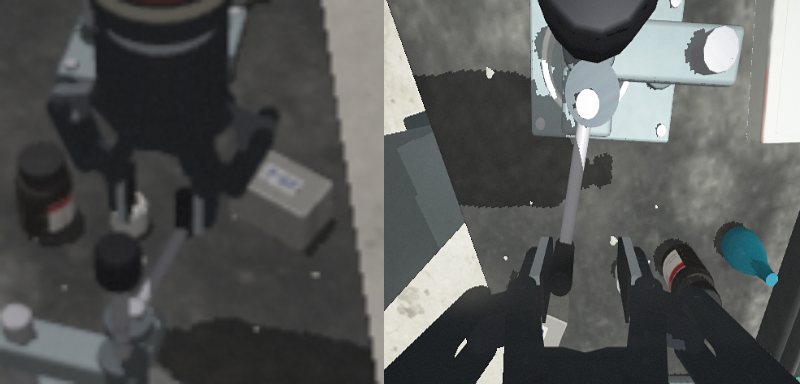

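```bash
python3 -c "
from h import *
f=manip.grab_frame('side')
print(ray(f,216,252,0),ray(f,213,229,.07),ray(f,213,229,.06))
print('wbottle',ray(f,240,252,0),ray(f,240,240,.03))
# height where cap xy equals base xy
"
```

```text
[ 0.58739355 -0.07909273  0.        ] [ 0.59001009 -0.08802452  0.07      ] [ 0.59111417 -0.0970469   0.06      ]
wbottle [ 0.53145565 -0.07768362  0.        ] [ 0.53066373 -0.08854699  0.03      ]
```

```bash
python3 -c "
import cv2
cv2.imwrite('pics/z8.png',cv2.resize(cv2.imread('pics/side1.png')[215:275,170:270],(800,480),interpolation=cv2.INTER_CUBIC))"
```

```text
(no output)
```

View pics/z8.png

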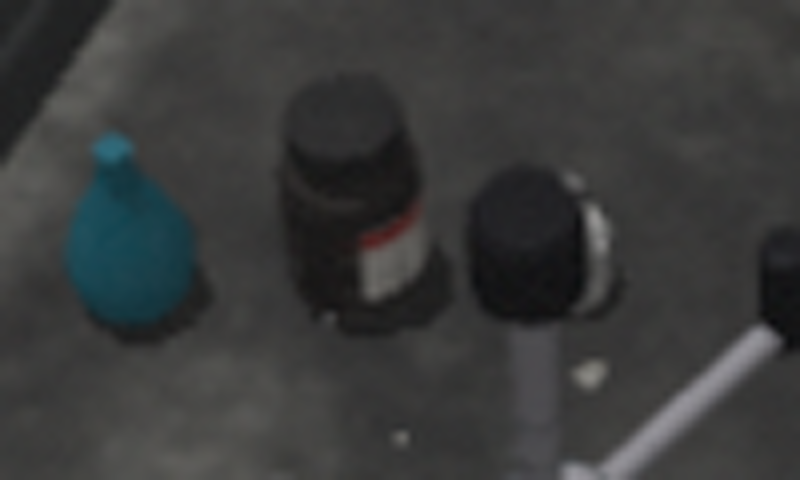

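```bash
python3 -m inch '[[4,0,0.04,0.75,-0.1,0,0],[4,0,0.04,0.75,-0.1,0,0],[4,0,0.04,0.75,-0.1,0,0],[4,0,0.04,0.75,-0.1,0,0],[4,0,0.04,0.75,-0.1,0,0],[4,0,0.04,0.75,-0.1,0,0]]';python3 -m inch '[[4,0,0.02,0.3,-0.04,0,0]]'|grep -E 'pos|force'; python3 -m inch '[[4,0,0.02,0.3,-0.04,0,0]]'|grep -E 'pos|force'
```

```text
time: 9.75
eef_pos: [0.5432, 0.011, 0.1382]
orientation: [-0.272, 1.567, 0.271]
wrist_force: [-50.7, -10.0, 24.4]
gripper_width: 0.0401
eef_pos: [0.5431, 0.0117, 0.1379]
wrist_force: [-54.7, -14.1, 26.4]
eef_pos: [0.5434, 0.0124, 0.1376]
wrist_force: [-68.0, -18.0, 32.9]
```

```bash
python3 -c "
from h import *
plan()
for n in ('wrist','side'):
  f=manip.grab_frame(n);cv2.imwrite(f'pics/{n}9.png',f['image'])
i=cv2.imread('pics/side9.png')[180:300,200:320]
j=cv2.imread('pics/wrist9.png')
cv2.imwrite('pics/m9.png',np.hstack([cv2.resize(i,(384,384)),cv2.resize(j,(416,384))]))"
```

```text
t 9.95 eef [0.5434 0.0124 0.1376] F [-68.  -18.   32.9] w 0.0404
axes
 [[-0.024 -0.409  0.912]
 [-0.006  0.912  0.409]
 [-1.     0.004 -0.025]] q [-0.21 -0.03 -0.25  1.37 -0.01  0.94]
```

View pics/m9.png

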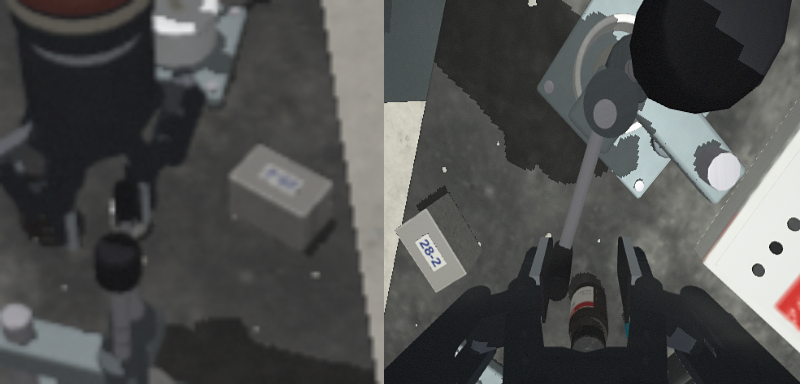

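```bash
python3 -m inch '[[4,0,0,-0.5,0,0,0],[4,0,0,-0.5,0,0,0],[4,0,0,-0.5,0,0,0],[4,0,0,0,0,0,0]]';python3 -c "
from h import *
plan()
for n in ('wrist','side'):
  f=manip.grab_frame(n);cv2.imwrite(f'pics/{n}10.png',f['image'])
i=cv2.imread('pics/side10.png')[180:300,200:320]
j=cv2.imread('pics/wrist10.png')
cv2.imwrite('pics/m10.png',np.hstack([cv2.resize(i,(384,384)),cv2.resize(j,(416,384))]))"
```

```text
time: 10.45
eef_pos: [0.5402, 0.0079, 0.1393]
orientation: [-0.332, 1.544, 0.331]
wrist_force: [-0.1, -1.1, 0.7]
gripper_width: 0.0396
t 10.45 eef [0.5402 0.0079 0.1393] F [-0.1 -1.1  0.7] w 0.0396
axes
 [[ 0.001 -0.41   0.912]
 [-0.     0.912  0.41 ]
 [-1.    -0.001  0.001]] q [-0.23 -0.07 -0.29  1.35 -0.    0.92]
```

View pics/m10.png

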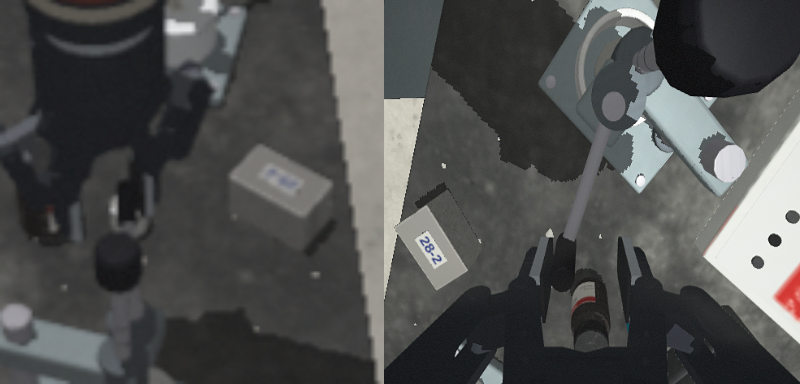

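```bash
python3 -m inch '[[4,0,0,-0.5,0,0,0],[4,-2,0,0,0,0,0],[4,-3,0,0,0,0,0],[4,-4,0,0,0,0,0],[4,-4,0,0,0,0,0],[4,-2,-3,0,0,0,0],[4,0,-3,0,0,0,0],[4,0,0,0,0,0,0]]';python3 -c "
from h import *
plan()
for n in ('wrist','side'):
  f=manip.grab_frame(n);cv2.imwrite(f'pics/{n}11.png',f['image'])
  print(n,proj(f,[.5305,.105,.21-.014]),proj(f,[.5305,.105,.21]),'pin locked',proj(f,[.523+.075*np.cos(np.radians(-73)),.082+.075*np.sin(np.radians(-73)),.146]))
i=cv2.imread('pics/side11.png')[210:350,180:320]
j=cv2.imread('pics/wrist11.png')
cv2.imwrite('pics/m11.png',np.hstack([cv2.resize(i,(384,384)),cv2.resize(j,(416,384))]))"
```

```text
time: 11.35
eef_pos: [0.5617, -0.0515, 0.2891]
orientation: [-0.332, 1.544, 0.33]
wrist_force: [-0.5, 0.4, -1.0]
gripper_width: 0.0399
t 11.35 eef [ 0.5617 -0.0515  0.2891] F [-0.5  0.4 -1. ] w 0.0399
axes
 [[ 0.001 -0.41   0.912]
 [-0.001  0.912  0.41 ]
 [-1.    -0.002  0.001]] q [-0.32  0.    0.06  1.62 -0.    0.83]
wrist [309.71257058 -48.4879788 ] [314.72787686 -59.6068138 ] pin locked [259.8247173  111.20001363]
side [237.2377959 262.7250722] [236.9803653  257.64643284] pin locked [231.00890494 239.95176508]
```

View pics/m11.png

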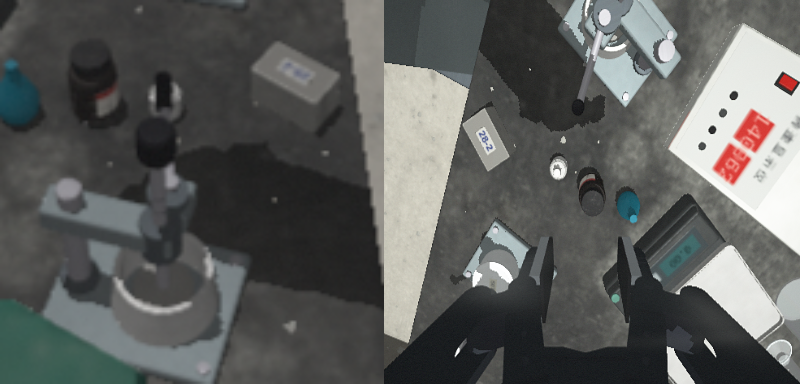

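View pics/wrist11.png

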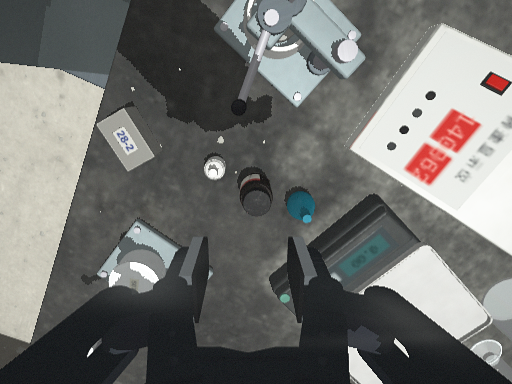

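```bash
python3 -c "
from h import *
f=manip.grab_frame('wrist');g=manip.grab_frame('side')
plan()
cv2.imwrite('pics/wrist12.png',f['image'])
cv2.imwrite('pics/zz.png',np.hstack([cv2.resize(f['image'][0:120,200:300],(400,480),interpolation=cv2.INTER_CUBIC),cv2.resize(g['image'][225:305,200:266],(400,480),interpolation=cv2.INTER_CUBIC)]))
for p in (ray(f,239,106,.146),ray(g,239.4,238,.146)):
  d=p[:2]-[.523,.082];print(p,np.degrees(np.arctan2(d[1],d[0])),np.linalg.norm(d))
print('piv',ray(f,271,17,.125))
"
```

```text
t 11.55 eef [ 0.5601 -0.0481  0.2885] F [-0.6  0.9  0.3] w 0.0399
axes
 [[-0.001 -0.413  0.911]
 [ 0.     0.911  0.413]
 [-1.     0.001 -0.   ]] q [-0.32  0.    0.05  1.63  0.    0.83]
[0.52603223 0.0097282  0.146     ] -87.59750960098077 0.07233537725630003
[0.52848267 0.00566752 0.146     ] -85.89172165372163 0.07652912365688098
piv [0.52143382 0.08301702 0.125     ]
```

View pics/zz.png

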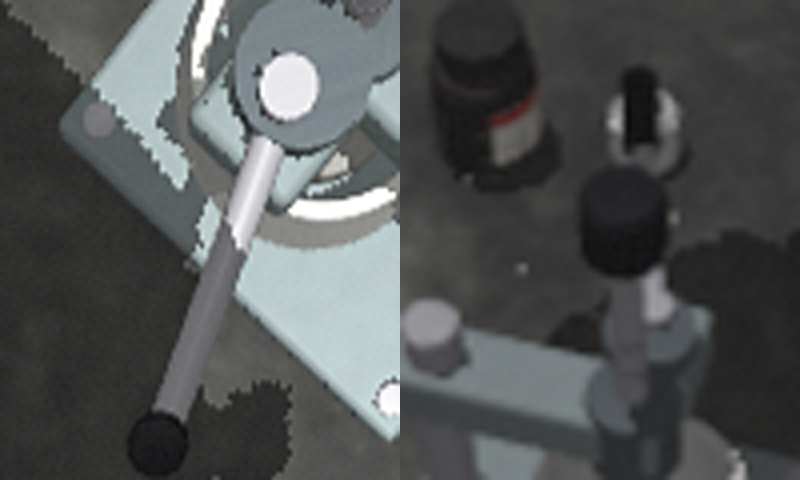

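```bash
python3 -c "
from h import *
s,R,e=plan()
f=manip.grab_frame('wrist')
K,Rc,t=cam(f);c=-Rc.T@t
print('cam in tool cm',R.T@(c-e)*100,'view dir tool',R.T@Rc[2])
# at jam pose: camera world
ez=np.array([.5434,.0124,.1376]);Rj=np.array([[-.024,-.409,.912],[-.006,.912,.409],[-1,.004,-.025]])
print('cam at jam',ez+Rj@(R.T@(c-e)))
"
```

```text
t 11.55 eef [ 0.5601 -0.0481  0.2885] F [-0.6  0.9  0.3] w 0.0399
axes
 [[-0.001 -0.413  0.911]
 [ 0.     0.911  0.413]
 [-1.     0.001 -0.   ]] q [-0.32  0.    0.05  1.63  0.    0.83]
cam in tool cm [-12.00334823   7.94458765  -0.01970016] view dir tool [ 9.52225449e-01 -3.05395917e-01  1.67516603e-04]
cam at jam [0.51360777 0.08549427 0.25795619]
```

```bash
python3 -c "
from h import *
f=manip.grab_frame('wrist')
cv2.imwrite('pics/wrist13.png',f['image'])
p=ray(f,239.3,110,.146);c=ray(f,272,22,.125);d=(p-c)[:2]
a=ray(f,216,28,.012);b=ray(f,297,104,.012)
print(p,c,np.degrees(np.arctan2(d[1],d[0])),np.linalg.norm(d)); print(a,b,np.degrees(np.arctan2(*(b-a)[1::-1])))
z=cv2.resize(f['image'][0:130,190:390],(800,520),interpolation=cv2.INTER_CUBIC);cv2.imwrite('pics/z13.png',z)
"
```

```text
[0.52718319 0.00792984 0.146     ] [0.52325788 0.0810887  0.125     ] -86.92876191580504 0.07326409277856484
[0.46601603 0.07174925 0.012     ] [0.58872777 0.03533014 0.012     ] -16.530143055988425
```

View pics/z13.png

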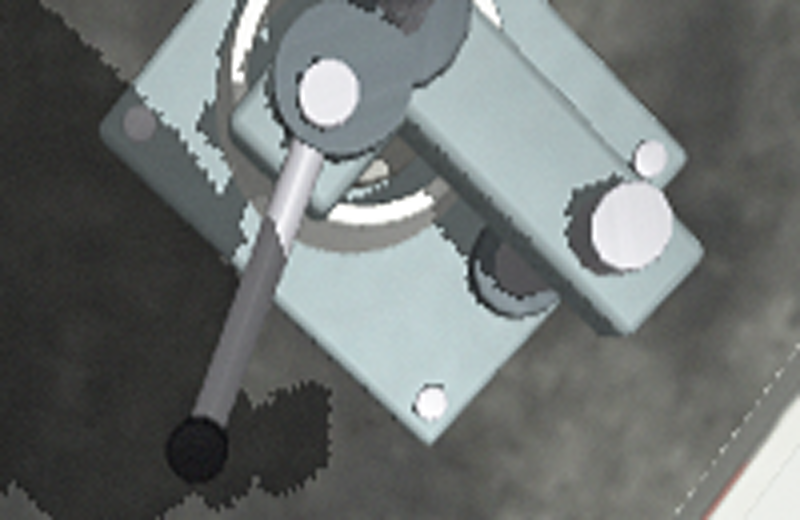

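```bash
python3 -m inch '[[4,0,0,0,0.12,0,0],[4,0,0,0,0.12,0,0],[4,0,0,0,0.13,0,0],[4,0,0,0,0,0,0]]'|tail -3; python3 -c "
from h import *
plan([.5275,.0075,.15])"
```

```text
orientation: [-0.042, 1.57, 0.042]
wrist_force: [0.2, 0.9, 0.3]
gripper_width: 0.0402
t 12.05 eef [ 0.5603 -0.0481  0.2888] F [0.2 0.9 0.3] w 0.0402
tool shift cm [13.88  5.73 -2.97]
axes
 [[-0.    -0.054  0.999]
 [-0.     0.999  0.054]
 [-1.    -0.    -0.   ]] q [-0.32 -0.    0.05  1.63 -0.    1.2 ]
```

```bash
python3 -m inch '[[4,0,2.9,-1.5,0,0,0],[4,0,2.8,-1.5,0,0,0],[4,4,0,0,0,0,0],[4,4,0,0,0,0,0],[4,2,0,0,0,0,0],[4,2,0,0,0,0,0],[4,1.9,0,0,0,0,0],[4,0,0,0,0,0,0]]'; python3 -c "
from h import *
plan([.5275,.0075,.15])
for n in ('wrist','side'):
  f=manip.grab_frame(n);cv2.imwrite(f'pics/{n}14.png',f['image'])
i=cv2.imread('pics/side14.png')[180:300,180:300]
j=cv2.imread('pics/wrist14.png')
cv2.imwrite('pics/m14.png',np.hstack([cv2.resize(i,(384,384)),cv2.resize(j,(416,384))]))"
```

```text
time: 12.85
eef_pos: [0.5257, 0.0072, 0.1471]
orientation: [-0.045, 1.574, 0.047]
wrist_force: [0.2, 0.2, -0.8]
gripper_width: 0.0401
t 12.85 eef [0.5257 0.0072 0.1471] F [ 0.2  0.2 -0.8] w 0.0401
tool shift cm [-0.29  0.02  0.18]
axes
 [[-0.004 -0.059  0.998]
 [ 0.001  0.998  0.059]
 [-1.     0.001 -0.004]] q [-0.24 -0.11 -0.31  1.38 -0.    1.28]
```

View pics/m14.png

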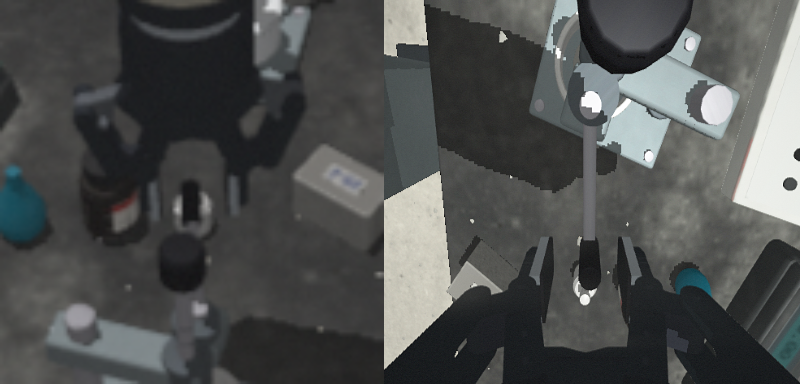

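```bash
python3 -m inch '[[4,0,0.03,0.6,-0.08,0,0],[4,0,0.02,0.4,-0.05,0,0],[4,0,0,0,0,0,0]]'|grep -E 'pos|force'; for k in 1; do python3 -m inch '[[4,0,0.01,0.25,-0.03,0,0],[4,0,0,0,0,0,0]]'|grep -E 'pos|force'; done;  python3 -m inch '[[4,0,0.01,0.25,-0.03,0,0],[4,0,0,0,0,0,0]]'|grep -E 'pos|force'
```

```text
eef_pos: [0.5383, 0.0078, 0.1514]
wrist_force: [-0.5, -0.5, -0.7]
eef_pos: [0.5401, 0.0084, 0.1504]
wrist_force: [-0.1, 0.4, -0.6]
eef_pos: [0.5414, 0.009, 0.1498]
wrist_force: [-4.6, -0.9, 2.2]
```

```bash
python3 -m inch '[[4,0,0.01,0.15,-0.02,0,0],[4,0,0,0,0,0,0]]'|grep -E 'pos|force'; python3 -m inch '[[4,0,0.01,0.15,-0.02,0,0],[4,0,0,0,0,0,0]]'|grep -E 'pos|force'
```

```text
eef_pos: [0.5417, 0.0094, 0.1496]
wrist_force: [-10.7, -1.7, 7.4]
eef_pos: [0.542, 0.0098, 0.1494]
wrist_force: [-17.6, -3.0, 9.2]
```

```bash
python3 -m inch '[[4,0,0,-0.8,0,0,0],[4,0,0,-0.7,0,0,0],[4,0,0,0,0,0,0]]'|grep -E 'pos|force'; python3 -c "
from h import *
f=manip.grab_frame('side')
P=lambda a,b,z:ray(f,190+a*.3,100+b*.3,z)
a=P(290,280,.012);b=P(265,374,.012);c=P(97,343,.012)
x=c-b;print('yaw',np.degrees(np.arctan2(x[1],x[0])),(b-a),np.degrees(np.arctan2((b-a)[1],(b-a)[0]))-90)
k=P(210,65,.247);h=P(284,127,.131);print(k,h)
P=lambda a,b,z:ray(f,180+a*.325,225+b*.325,z)
a=P(280,240,.012);b=P(238,388,.012)
print('target yaw same way',np.degrees(np.arctan2((b-a)[1],(b-a)[0]))-90)
for n,(y,kk,hh) in {'t':(-16.8,np.array([.5305,.105]),np.array([.472,.0273]))}.items():
  r=np.radians(y);pv=kk+.024*np.array([np.sin(r),-np.cos(r)]);d=hh-pv;print(n,pv,np.degrees(np.arctan2(d[1],d[0]))-y,np.linalg.norm(d))
"
```

```text
eef_pos: [0.5303, 0.0056, 0.1499]
wrist_force: [-0.2, 0.7, -0.1]
yaw -15.976231835652742 [ 2.49009389e-02  1.04277466e-01 -1.11022302e-16] -13.430434897496397
[ 0.4959324 -0.2559345  0.247    ] [ 0.4381722  -0.34169184  0.131     ]
target yaw same way -16.543379300117536
t [0.52356324 0.08202433] -116.49647020849447 0.07518989238045443
```

```bash
python3 -m inch '[[4,0,0,0.6,0,0,0],[4,0,0,0.6,0,0,0],[4,0,0,0.5,0,0,0],[4,0,0,0,0,0,0]]'|grep -E 'pos|force'; python3 -c "
from h import *
s,R,e=plan()
print('M',s['torque'],'tool F',R.T@s['wrist_force'],'tool M',R.T@s['torque'])
for n in ('wrist','side','scene'):
  f=manip.grab_frame(n);cv2.imwrite(f'pics/{n}15.png',f['image'])
i=cv2.imread('pics/side15.png')[180:300,180:300]
k=cv2.imread('pics/scene15.png')[80:260,180:340]
j=cv2.imread('pics/wrist15.png')
cv2.imwrite('pics/m15.png',np.hstack([cv2.resize(i,(400,400)),cv2.resize(k,(400,400))]))
cv2.imwrite('pics/w15.png',j)"
```

```text
eef_pos: [0.543, 0.0089, 0.1492]
wrist_force: [-27.2, -12.4, 13.7]
t 14.8 eef [0.543  0.0089 0.1492] F [-27.2 -12.4  13.7] w 0.0399
axes
 [[-0.011 -0.28   0.96 ]
 [-0.005  0.96   0.28 ]
 [-1.    -0.002 -0.012]] q [-0.22 -0.05 -0.25  1.38 -0.01  1.07]
M [-2.60304574  6.08720401  0.05659912] tool F [-13.32054909  -4.27933037 -29.76033678] tool M [-0.05827678  6.57264757 -0.79373233]
```

View pics/m15.png

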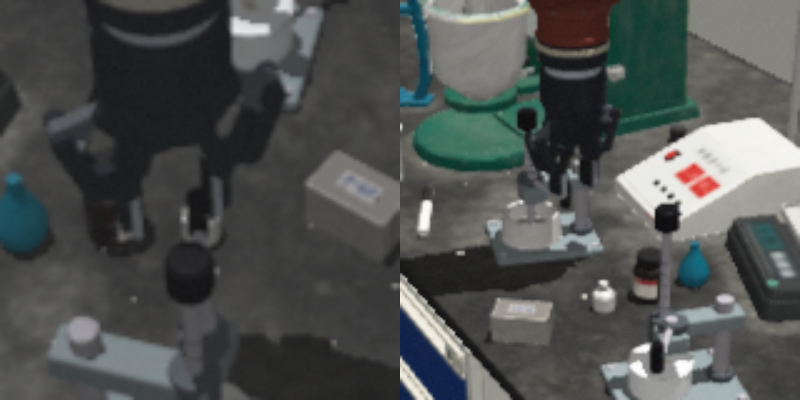

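View pics/w15.png

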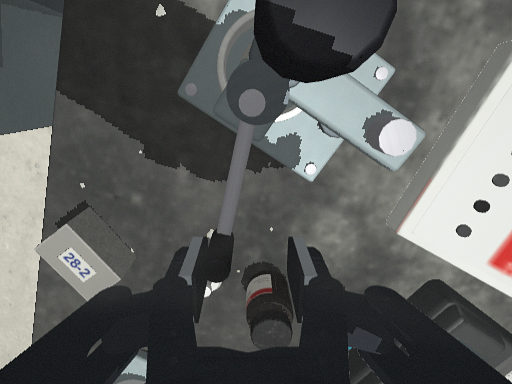

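```bash
python3 -m inch '[[4,0,0,-0.8,0,0,0],[4,0,0,-0.7,0,0,0],[4,-3,0,0,0,0,0],[4,-4,0,0,0,0,0],[4,-4,0,0,0,0,0],[7,-2,0,0,0,0,0],[7,0,0,0,0,0,0]]' 30; python3 -c "
from h import *
plan([.5305,.105,.203])
f=manip.grab_frame('wrist');cv2.imwrite('pics/w16.png',f['image'])
p=ray(f,0,0,.146)
"
```

```text
time: 15.65
eef_pos: [0.5343, 0.0062, 0.2835]
orientation: [-0.225, 1.553, 0.222]
wrist_force: [0.3, -0.3, -0.4]
gripper_width: 0.0677
t 15.65 eef [0.5343 0.0062 0.2835] F [ 0.3 -0.3 -0.4] w 0.0677
tool shift cm [8.04 9.61 2.37]
axes
 [[ 0.006 -0.281  0.96 ]
 [-0.001  0.96   0.281]
 [-1.    -0.003  0.006]] q [-0.23 -0.09 -0.05  1.61  0.    1.05]
```

View pics/w16.png

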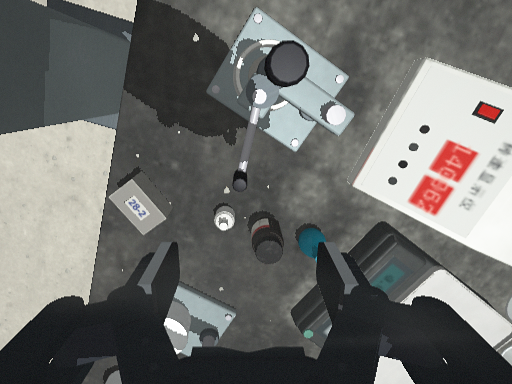

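```bash
python3 -m inch '[[7,0,3.2,0.8,0,0,0],[7,0,3.2,0.8,0,0,0],[7,0,3.2,0.8,0,0,0],[7,3,0,0,0,0,0],[7,2.5,0,0,0,0,0],[7,1.5,0,0,0,0,0],[7,0.8,0,0,0,0,0],[7,0,0,0,0,0,0]]'; python3 -c "
from h import *
plan([.5305,.105,.203])
f=manip.grab_frame('side');cv2.imwrite('pics/s17.png',cv2.resize(f['image'][200:320,180:320],(700,600)))
"
```

```text
time: 16.5
eef_pos: [0.5281, 0.1051, 0.2005]
orientation: [-0.223, 1.561, 0.224]
wrist_force: [0.2, -0.3, 0.5]
gripper_width: 0.0698
t 16.5 eef [0.5281 0.1051 0.2005] F [ 0.2 -0.3  0.5] w 0.0698
tool shift cm [-0.25 -0.07  0.23]
axes
 [[-0.002 -0.281  0.96 ]
 [ 0.     0.96   0.281]
 [-1.     0.001 -0.002]] q [-0.05 -0.09 -0.19  1.47 -0.    1.24]
```

View pics/s17.png

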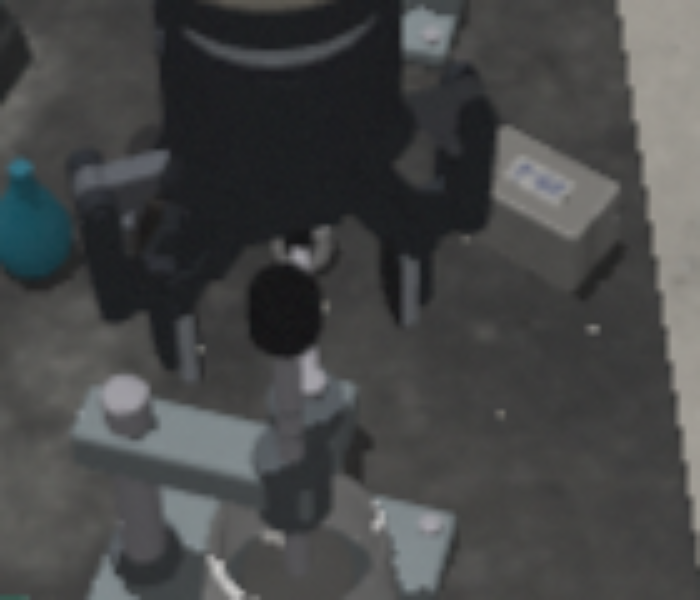

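```bash
python3 -m inch '[[7,0,0,0.2,0,0,0],[3,0,0,0,0,0,0],[2.2,0,0,0,0,0,0],[2.2,0,0,0,0,0,0],[2.2,0,0,0,0,0,0]]' 25; for i in 1; do python3 -m inch '[[2.2,-0.1,0,0,0,0,0],[2.2,0,0,0,0,0,0]]'|grep -E 'pos|force|wid';done; python3 -m inch '[[2.2,-0.1,0,0,0,0,0],[2.2,0,0,0,0,0,0]]'|grep -E 'pos|force|wid'
```

```text
time: 17.05
eef_pos: [0.5303, 0.1056, 0.2023]
orientation: [-0.224, 1.56, 0.223]
wrist_force: [-3.3, -2.1, 3.8]
gripper_width: 0.0248
eef_pos: [0.5302, 0.1056, 0.2024]
wrist_force: [-2.3, -1.8, -1.5]
gripper_width: 0.0246
eef_pos: [0.5302, 0.1056, 0.2028]
wrist_force: [-1.2, -2.3, -8.9]
gripper_width: 0.025
```

```bash
python3 -m inch '[[2.2,-0.1,0,0,0,0,0],[2.2,0,0,0,0,0,0]]'|grep -E 'pos|force|wid'; python3 -m inch '[[2.2,0,0,0,0,0,0]]'|grep -E 'pos|force|wid'
```

```text
eef_pos: [0.5302, 0.1056, 0.2042]
wrist_force: [-1.5, -4.2, -10.6]
gripper_width: 0.0249
eef_pos: [0.5302, 0.1056, 0.2044]
wrist_force: [-1.7, -2.5, -10.0]
gripper_width: 0.0247
```

```bash
python3 -m inch '[[7,0,0,0,0,0,0],[7,0,0,0,0,0,0],[7,-2,0,0,0,0,0],[7,-3,0,0,0,0,0],[0,-1,0,0,0,0,0],[0,0,0,0,0,0,0],[0,0,0,0,0,0,0],[0,0,0,0,0,0,0]]' 40;python3 -c "
from h import *
plan([.5311,.1061,.237])
f=manip.grab_frame('side');cv2.imwrite('pics/s18.png',cv2.resize(f['image'][200:320,180:320],(700,600)));cv2.imwrite('pics/side18.png',f['image'])"
```

```text
time: 18.55
eef_pos: [0.5301, 0.1058, 0.2635]
orientation: [-0.224, 1.561, 0.224]
wrist_force: [0.0, 0.3, -0.2]
gripper_width: 0.0115
t 18.55 eef [0.5301 0.1058 0.2635] F [ 0.   0.3 -0.2] w 0.0115
tool shift cm [ 2.65 -0.    0.11]
axes
 [[-0.002 -0.281  0.96 ]
 [ 0.     0.96   0.281]
 [-1.     0.001 -0.001]] q [-0.05 -0.07 -0.06  1.58  0.    1.24]
```

View pics/s18.png

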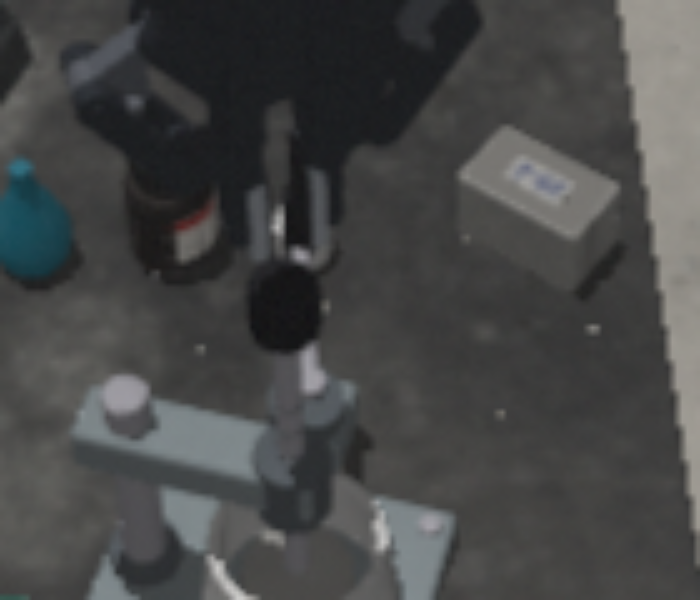

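```bash
python3 - <<'E'
import cv2,numpy as np
b=cv2.cvtColor(cv2.imread("pics/side18.png"),6).astype(float)
for n in ("side5","s17","side11","side14","s18"):
    i=cv2.imread(f"pics/{n}.png")
    if n=="side5": i=cv2.resize(i,(150,180),interpolation=cv2.INTER_AREA);i=cv2.copyMakeBorder(i,180,24,170,192,0)
    if n in("s17","s18"): i=cv2.resize(i,(140,120),interpolation=cv2.INTER_AREA);i=cv2.copyMakeBorder(i,200,64,180,192,0)
    g=cv2.cvtColor(i,6).astype(float)
    # vertical profile under knob: knob->rod transition, cols 235..239
    print(n,g[260:278,235:240].mean(1).round(0))
    
E
```

```text
side5 [22. 22. 24. 23. 21. 22. 22. 23. 22. 22. 27. 53. 73. 81. 82. 82. 82. 82.]
s17 [22. 23. 23. 22. 24. 23. 22. 23. 23. 23. 28. 58. 79. 84. 84. 84. 84. 84.]
side11 [38. 37. 30. 27. 23. 22. 22. 22. 20. 23. 21. 55. 75. 78. 78. 78. 78. 78.]
side14 [40. 39. 33. 28. 25. 23. 22. 22. 22. 24. 24. 56. 77. 81. 82. 83. 83. 82.]
s18 [22. 23. 23. 23. 23. 23. 22. 22. 23. 26. 51. 75. 83. 83. 83. 83. 83. 83.]
```

```bash
python3 - <<'E'
from h import *
f=manip.grab_frame('wrist');g=manip.grab_frame('side')
np.savez('c19.npz',**{k+n:np.array(v) for n,fr in(('w',f),('s',g)) for k,v in fr.items()})
cv2.imwrite('pics/w19.png',f['image'])
cv2.imwrite('pics/s19.png',cv2.resize(g['image'][200:290,150:270],(800,600),interpolation=cv2.INTER_CUBIC))
plan()
E
```

```text
t 18.7 eef [0.5301 0.1058 0.2638] F [0.3 1.6 0.2] w -0.0002
axes
 [[-0.001 -0.281  0.96 ]
 [ 0.     0.96   0.281]
 [-1.     0.    -0.001]] q [-0.05 -0.07 -0.06  1.58 -0.    1.24]
```

View pics/w19.png

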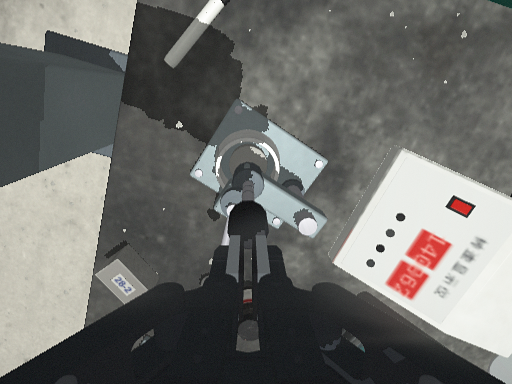

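View pics/s19.png

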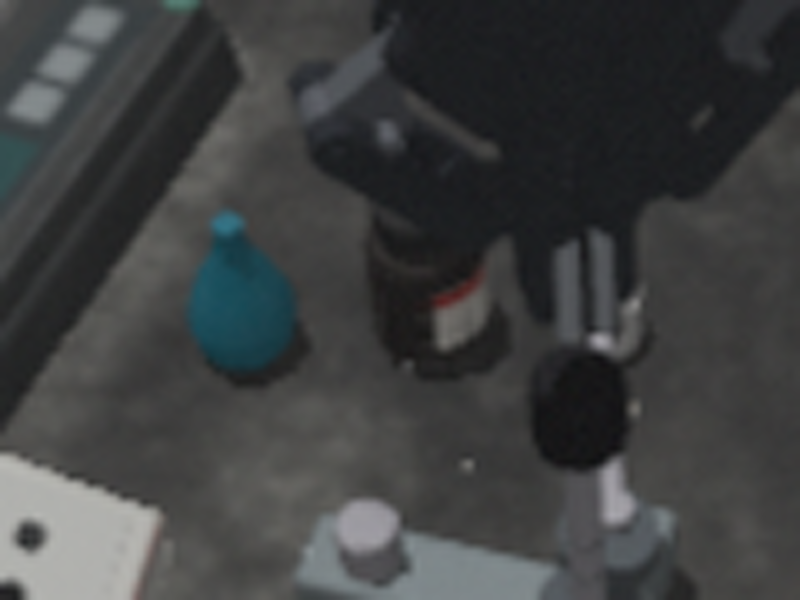

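```bash
python3 -m inch '[[0,2,0,0.05,0,0,0],[0,0.7,0,0,0,0,0],[0,0,0,0,0,0,0]]'|grep -E 'pos|force'; python3 -m inch '[[0,0.2,0,0,0,0,0]]'|grep -E 'pos|force';python3 -m inch '[[0,0.1,0,0,0,0,0]]'|grep -E 'pos|force';python3 -m inch '[[0,0.1,0,0,0,0,0]]'|grep -E 'pos|force';python3 -m inch '[[0,0.1,0,0,0,0,0]]'|grep -E 'pos|force';python3 -m inch '[[0,0.1,0,0,0,0,0]]'|grep -E 'pos|force'
```

```text
eef_pos: [0.5301, 0.1059, 0.2362]
wrist_force: [0.6, 0.0, 0.8]
eef_pos: [0.531, 0.1059, 0.2362]
wrist_force: [-0.2, -0.4, 0.5]
eef_pos: [0.5312, 0.1059, 0.2353]
wrist_force: [-0.7, -0.3, 0.3]
eef_pos: [0.5312, 0.1059, 0.2343]
wrist_force: [0.1, -0.4, 6.8]
eef_pos: [0.5313, 0.1059, 0.2338]
wrist_force: [-1.5, -0.1, 7.6]
eef_pos: [0.5313, 0.1059, 0.2331]
wrist_force: [-2.4, 1.4, 7.9]
```

```bash
python3 -m inch '[[0,0.1,0,0,0,0,0]]'|grep -E 'pos|force';python3 -m inch '[[0,0.1,0,0,0,0,0]]'|grep -E 'pos|force';python3 -m inch '[[0,0.1,0,0,0,0,0]]'|grep -E 'pos|force'; python3 -m inch '[[0,0.1,0,0,0,0,0]]'|grep -E 'pos|force'
```

```text
eef_pos: [0.5313, 0.1059, 0.2322]
wrist_force: [-1.6, -0.3, 8.4]
eef_pos: [0.5314, 0.1059, 0.2318]
wrist_force: [-5.6, -0.9, 16.3]
eef_pos: [0.5314, 0.1059, 0.2316]
wrist_force: [-6.5, 0.8, 21.9]
eef_pos: [0.5315, 0.1059, 0.2315]
wrist_force: [-10.0, -0.5, 28.1]
```

```bash
python3 -m inch '[[0,-1,0,0,0,0,0],[0,-3,0,0,0,0,0],[0,-3,0,0,0,0,0],[0,0,-3,-1.5,0,0,0],[0,0,-3,-1.5,0,0,0],[0,0,-3,-1.5,0,0,0],[0,0,0,-1.5,0,0,0],[0,0,0,0,0,0,0]]'|grep -E 'pos|force'; python3 -c "
from h import *
plan([.4958,-.0018,.15])"
```

```text
eef_pos: [0.4981, 0.0017, 0.2983]
wrist_force: [-0.3, -1.0, -1.3]
t 20.7 eef [0.4981 0.0017 0.2983] F [-0.3 -1.  -1.3] w -0.0001
tool shift cm [14.83 -0.27 -0.32]
axes
 [[ 0.    -0.279  0.96 ]
 [-0.     0.96   0.279]
 [-1.    -0.     0.   ]] q [-0.26 -0.19 -0.11  1.65 -0.    1.03]
```

```bash
python3 -m inch '[[0,4,-0.3,-0.3,0,0,0],[0,4,0,0,0,0,0],[0,3,0,0,0,0,0],[0,2,0,0,0,0,0],[0,1.8,0,0,0,0,0],[0,0,0,0,0,0,0]]'|grep -E 'pos|force'; python3 -c "
from h import *
plan()
for n in ('wrist','side'):
  f=manip.grab_frame(n);cv2.imwrite(f'pics/{n}20.png',f['image'])
i=cv2.imread('pics/side20.png')[180:300,180:300]
j=cv2.imread('pics/wrist20.png')
cv2.imwrite('pics/m20.png',np.hstack([cv2.resize(i,(384,384)),cv2.resize(j,(416,384))]))"
```

```text
eef_pos: [0.4957, -0.0001, 0.1474]
wrist_force: [-0.1, -0.3, -0.5]
t 21.3 eef [ 4.957e-01 -1.000e-04  1.474e-01] F [-0.1 -0.3 -0.5] w -0.0003
axes
 [[-0.004 -0.282  0.959]
 [ 0.001  0.959  0.282]
 [-1.     0.002 -0.003]] q [-0.26 -0.21 -0.4   1.39  0.    1.02]
```

View pics/m20.png

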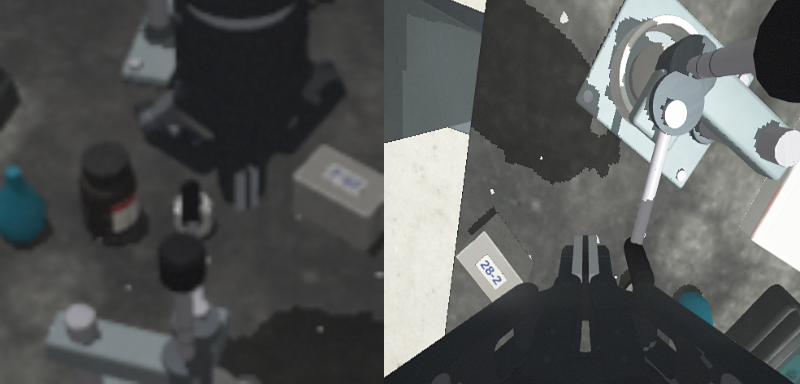

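```bash
python3 -m inch '[[0,0,0,0.6,0,0,0],[0,0,-0.1,0.4,0,0,0],[0,0,0,0,0,0,0]]'|grep -E 'pos|force'; python3 -m inch '[[0,0,0,0.3,0,0,0],[0,0,0,0,0,0,0]]'|grep -E 'pos|force';python3 -m inch '[[0,0,0,0.3,0,0,0],[0,0,0,0,0,0,0]]'|grep -E 'pos|force'; python3 -m inch '[[0,0,0,0.3,0,0,0],[0,0,0,0,0,0,0]]'|grep -E 'pos|force'
```

```text
eef_pos: [0.5076, 0.0007, 0.1506]
wrist_force: [-0.0, 0.1, -0.4]
eef_pos: [0.5088, 0.0012, 0.15]
wrist_force: [-6.5, -4.0, 4.2]
eef_pos: [0.5098, 0.0014, 0.1499]
wrist_force: [-18.3, -8.3, 10.1]
eef_pos: [0.5107, 0.0015, 0.1496]
wrist_force: [-30.1, -13.0, 15.8]
```

```bash
python3 -m inch '[[0,0,0,0,0,0,0],[0,0,0,0,0,0,0],[0,0,0,0,0,0,0],[0,0,0,0,0,0,0]]'|grep -E 'pos|force'; python3 -c "
from h import *
s,R,e=plan()
print('tool M',R.T@s['torque'],R.T@s['wrist_force'])
for n in ('wrist','scene','side'):
  f=manip.grab_frame(n);cv2.imwrite(f'pics/{n}21.png',f['image'])
j=cv2.imread('pics/wrist21.png')[0:260,200:512]
cv2.imwrite('pics/m21.png',cv2.resize(j,(720,600),interpolation=cv2.INTER_CUBIC))
j=cv2.imread('pics/scene21.png')[90:200,180:330]
cv2.imwrite('pics/n21.png',cv2.resize(j,(800,587),interpolation=cv2.INTER_CUBIC))"
```

```text
eef_pos: [0.5107, 0.0015, 0.1497]
wrist_force: [-29.5, -11.3, 15.6]
t 22.7 eef [0.5107 0.0015 0.1497] F [-29.5 -11.3  15.6] w -0.0001
axes
 [[-0.011 -0.279  0.96 ]
 [-0.005  0.96   0.279]
 [-1.    -0.002 -0.012]] q [-0.25 -0.15 -0.34  1.39 -0.01  1.04]
tool M [ 0.11778732  6.28425026 -0.78366051] [-15.18385693  -2.66978637 -31.62469227]
```

View pics/m21.png

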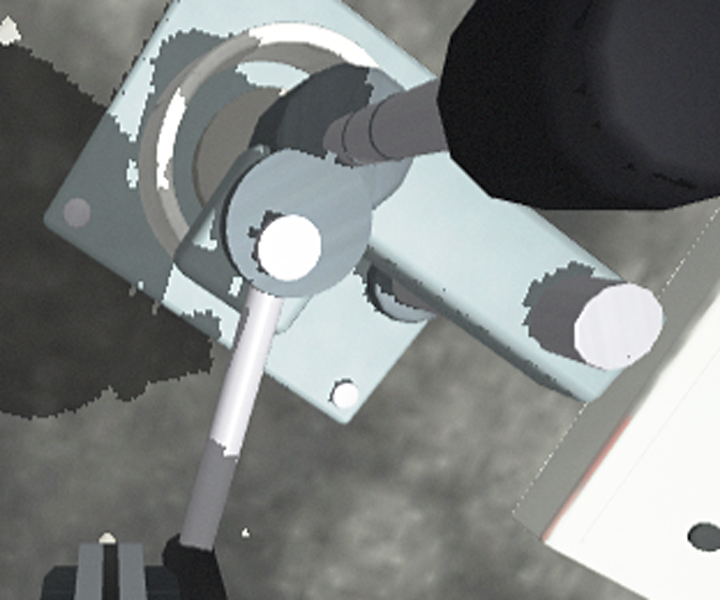

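View pics/n21.png

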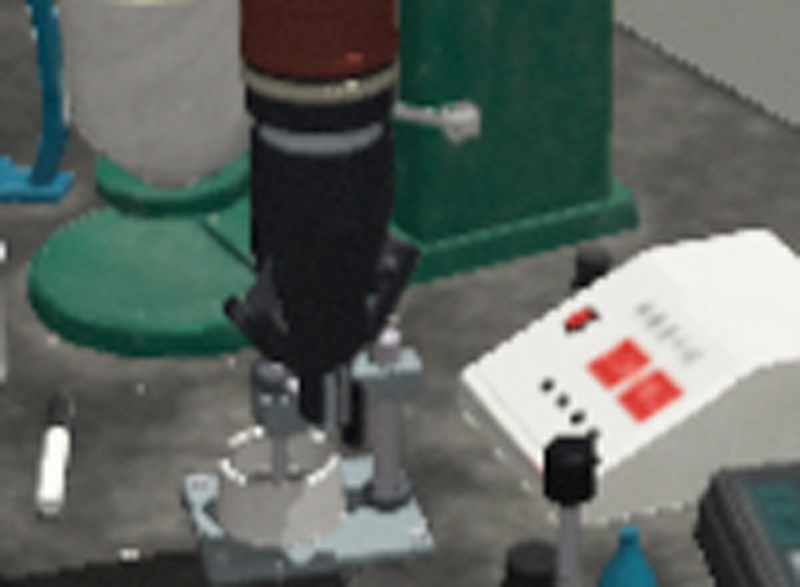

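```bash
python3 -m inch '[[0,0,0,-1.2,0,0,0],[0,-3,0,0,0,0,0],[0,-2,0,0,0,0,0],[4,0,0,0,0,0,0],[4,0,0,2,0.1,0,0],[4,0,0,0,0.1,0,0],[4,0,0,0,0,0,0]]'|grep -E 'pos|force|wid'; python3 -c "
from h import *
plan([.528,.0075,.15])"
```

```text
eef_pos: [0.5229, 0.0058, 0.1989]
wrist_force: [0.2, 1.0, 0.4]
gripper_width: 0.0399
t 23.55 eef [0.5229 0.0058 0.1989] F [0.2 1.  0.4] w 0.0399
tool shift cm [4.89 0.13 0.53]
axes
 [[-0.001 -0.084  0.996]
 [ 0.     0.996  0.084]
 [-1.     0.    -0.001]] q [-0.24 -0.13 -0.24  1.47 -0.    1.25]
```

```bash
python3 -m inch '[[4,3,0.1,0.5,0,0,0],[4,2.5,0,0,0,0,0],[4,0,0.04,-0.75,0.1,0,0],[4,0,0.04,-0.75,0.1,0,0],[4,0,0.04,-0.75,0.1,0,0],[4,0,0.04,-0.75,0.1,0,0],[4,0,0.04,-0.75,0.1,0,0],[4,0,0.04,-0.75,0.1,0,0]]'|grep -E 'pos|force|wid'; python3 -m inch '[[4,0,0.04,-0.75,0.1,0,0],[4,0,0.04,-0.75,0.1,0,0],[4,0,0.04,-0.75,0.1,0,0],[4,0,0,0,0,0,0]]'|grep -E 'pos|force|wid'; python3 -c "
from h import *
plan()"
```

```text
eef_pos: [0.484, 0.0166, 0.1444]
wrist_force: [1.7, -0.4, -0.9]
gripper_width: 0.0401
eef_pos: [0.4662, 0.0309, 0.1444]
wrist_force: [-0.3, 0.2, 0.0]
gripper_width: 0.0398
t 24.75 eef [0.4662 0.0309 0.1444] F [-0.3  0.2  0. ] w 0.0398
axes
 [[-0.     0.727  0.687]
 [ 0.     0.687 -0.727]
 [-1.    -0.    -0.   ]] q [-0.21 -0.3  -0.48  1.39 -0.    2.17]
```

```bash
python3 -m inch '[[4,0,0.02,-0.6,0.08,0,0],[4,0,0,0,0,0,0]]'|grep -E 'pos|force'; python3 -m inch '[[4,0,0.02,-0.45,0.06,0,0],[4,0,0,0,0,0,0]]'|grep -E 'pos|force'; python3 -m inch '[[4,0,0.02,-0.45,0.06,0,0],[4,0,0,0,0,0,0]]'|grep -E 'pos|force';python3 -c "
from h import *
s,R,e=plan()
f=manip.grab_frame('wrist');cv2.imwrite('pics/w23.png',f['image'])"
```

```text
eef_pos: [0.4627, 0.0351, 0.1446]
wrist_force: [-0.4, 0.4, 0.4]
eef_pos: [0.4602, 0.0386, 0.1446]
wrist_force: [0.9, 0.1, 0.1]
eef_pos: [0.4578, 0.0424, 0.1446]
wrist_force: [0.3, 0.2, 0.1]
t 25.35 eef [0.4578 0.0424 0.1446] F [0.3 0.2 0.1] w 0.04
axes
 [[-0.     0.848  0.531]
 [-0.     0.531 -0.848]
 [-1.    -0.    -0.   ]] q [-0.19 -0.33 -0.5   1.4  -0.    2.39]
```

View pics/w23.png

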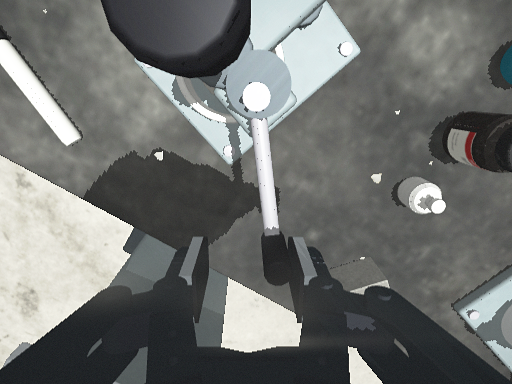

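```bash
python3 -m inch '[[4,0,0.02,-0.45,0.06,0,0],[4,0,0,0,0,0,0]]'|grep -E 'pos|force'; python3 -m inch '[[4,0,0.02,-0.45,0.06,0,0],[4,0,0,0,0,0,0]]'|grep -E 'pos|force'; python3 -m inch '[[4,0,0.02,-0.3,0.04,0,0],[4,0,0,0,0,0,0]]'|grep -E 'pos|force'
```

```text
eef_pos: [0.4556, 0.0463, 0.1447]
wrist_force: [0.6, 0.4, 0.7]
eef_pos: [0.4538, 0.0502, 0.1448]
wrist_force: [-0.9, -0.5, 0.0]
eef_pos: [0.454, 0.0514, 0.145]
wrist_force: [8.0, -11.0, -4.8]
```

```bash
python3 -m inch '[[4,0,0.04,0.75,-0.1,0,0],[4,0,0.04,0.75,-0.1,0,0],[4,0,0.04,0.75,-0.1,0,0],[4,0,0.04,0.75,-0.1,0,0],[4,0,0.04,0.75,-0.1,0,0],[4,0,0.04,0.75,-0.1,0,0],[4,0,0,0,0,0,0]]'|grep -E 'pos|force'; python3 -c "
from h import *
plan()"; python3 -m inch '[[4,0,0.04,0.75,-0.1,0,0],[4,0,0.04,0.75,-0.1,0,0],[4,0,0.04,0.75,-0.1,0,0],[4,0,0.04,0.75,-0.1,0,0],[4,0,0.04,0.75,-0.1,0,0],[4,0,0,0,0,0,0]]'|grep -E 'pos|force';  python3 -c "
from h import *
plan()"
```

```text
eef_pos: [0.4814, 0.0186, 0.1446]
wrist_force: [1.2, 0.9, 0.7]
t 26.7 eef [0.4814 0.0186 0.1446] F [1.2 0.9 0.7] w 0.04
axes
 [[-0.     0.54   0.842]
 [ 0.     0.842 -0.54 ]
 [-1.    -0.    -0.   ]] q [-0.23 -0.26 -0.44  1.38 -0.    1.91]
eef_pos: [0.5166, 0.0074, 0.1446]
wrist_force: [0.1, -0.3, 0.1]
t 27.3 eef [0.5166 0.0074 0.1446] F [ 0.1 -0.3  0.1] w 0.0402
axes
 [[-0.     0.074  0.997]
 [ 0.     0.997 -0.074]
 [-1.     0.    -0.   ]] q [-0.24 -0.14 -0.34  1.37  0.    1.41]
```

```bash
python3 -m inch '[[4,0,0.04,0.75,-0.1,0,0],[4,0,0.04,0.75,-0.1,0,0],[4,0,0.02,0.5,-0.07,0,0],[4,0,0,0,0,0,0]]'|grep -E 'pos|force'; python3 -m inch '[[4,0,0.02,0.3,-0.04,0,0],[4,0,0,0,0,0,0]]'|grep -E 'pos|force'; python3 -m inch '[[4,0,0.02,0.3,-0.04,0,0],[4,0,0,0,0,0,0]]'|grep -E 'pos|force'
```

```text
eef_pos: [0.5362, 0.0088, 0.1447]
wrist_force: [0.0, 0.5, 0.3]
eef_pos: [0.5388, 0.0096, 0.1447]
wrist_force: [-0.2, -0.1, -0.7]
eef_pos: [0.5409, 0.0104, 0.1446]
wrist_force: [-4.3, -2.0, 2.8]
```

```bash
python3 -m inch '[[4,0,0.01,0.3,-0.02,0,0],[4,0,0,0,0,0,0]]'|grep -E 'pos|force'; python3 -m inch '[[4,0,0.01,0.3,-0.02,0,0],[4,0,0,0,0,0,0]]'|grep -E 'pos|force'; python3 -m inch '[[4,0,0,0.3,0,0,0],[4,0,0,0,0,0,0]]'|grep -E 'pos|force'
```

```text
eef_pos: [0.5416, 0.0108, 0.1443]
wrist_force: [-17.4, -5.6, 7.3]
eef_pos: [0.5422, 0.0112, 0.1439]
wrist_force: [-30.0, -9.7, 14.6]
eef_pos: [0.5429, 0.0113, 0.1437]
wrist_force: [-42.1, -13.6, 19.6]
```

```bash
python3 -m inch '[[4,0,0,-0.5,0,0,0],[4,0,0,-0.5,0,0,0],[4,0,0,-0.6,0,0,0],[4,0,0,-0.5,0,0,0],[4,0,0,0,0,0,0]]'|grep -E 'pos|force';python3 -m inch '[[4,-2,0,0,0,0,0],[4,-3,0,0,0,0,0],[4,-4,0,0,0,0,0],[4,-4,0,0,0,0,0],[4,0,-3,-1,0,0,0],[4,0,-3,-1,0,0,0],[4,0,0,0,0,0,0],[4,0,0,0,0,0,0]]'|grep -E 'pos|force';python3 -c "
from h import *
plan()
f=manip.grab_frame('wrist');cv2.imwrite('pics/w24.png',f['image']);g=manip.grab_frame('side');cv2.imwrite('pics/side24.png',g['image'])
plan()
print(cv2.cvtColor(g['image'],6)[260:278,235:240].mean(1).round(0))
cv2.imwrite('pics/z24.png',cv2.resize(f['image'][0:150,170:370],(800,600),interpolation=cv2.INTER_CUBIC))
"
```

```text
eef_pos: [0.5303, 0.0066, 0.1449]
wrist_force: [-0.7, 1.0, 0.1]
eef_pos: [0.5302, -0.0568, 0.2747]
wrist_force: [-0.1, 0.4, -0.5]
t 30.0 eef [ 0.5302 -0.0568  0.2747] F [-0.1  0.4 -0.5] w 0.0398
axes
 [[ 0.    -0.308  0.951]
 [ 0.     0.951  0.308]
 [-1.     0.     0.   ]] q [-0.35 -0.09 -0.06  1.6   0.    0.91]
t 30.1 eef [ 0.5302 -0.0559  0.2747] F [ 0.3 -0.1  0.3] w 0.04
axes
 [[-0.    -0.31   0.951]
 [ 0.     0.951  0.31 ]
 [-1.     0.     0.   ]] q [-0.35 -0.09 -0.06  1.6   0.    0.91]
[37. 37. 30. 26. 24. 21. 21. 22. 22. 22. 22. 55. 75. 78. 78. 78. 78. 78.]
```

View pics/z24.png

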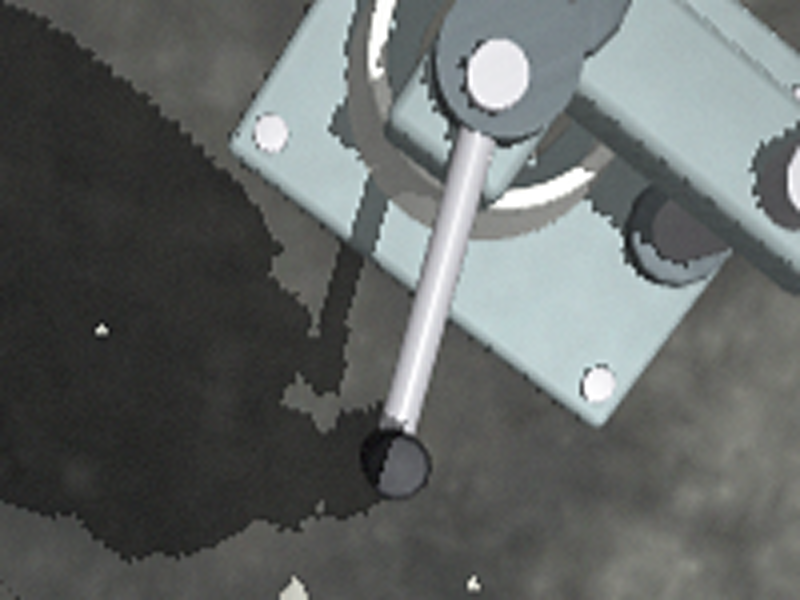

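View pics/side24.png

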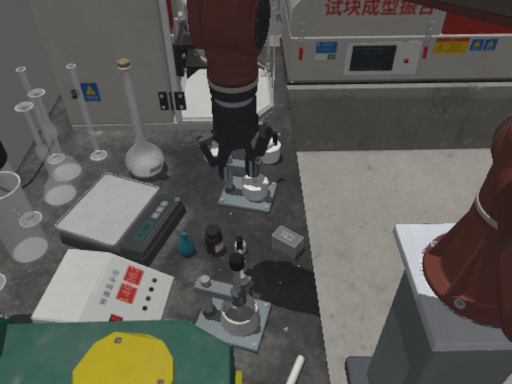

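```bash
python3 -c "
from h import *
f=manip.grab_frame('wrist');im=f['image'];cv2.imwrite('pics/z25.png',cv2.resize(im[0:150,170:370],(800,600),interpolation=cv2.INTER_CUBIC))
d0=cv2.imread('pics/w24.png')
print('phase',cv2.phaseCorrelate(d0[:130,170:370,1].astype(float),im[:130,170:370,1].astype(float)))
p=ray(f,269.3,115.8,.146);c=ray(f,294.3,18.3,.125)
for q in (c[:2],np.array([.5236,.082])):
  d=p[:2]-q;print(p,c,np.degrees(np.arctan2(d[1],d[0])),np.linalg.norm(d))
plan()"
```

```text
phase ((-0.022537294000613883, 1.514648811291437), 0.9765915857282312)
[0.52719656 0.00719959 0.146     ] [0.52316633 0.08138728 0.125     ] -86.89047403320171 0.0742970749646121
[0.52719656 0.00719959 0.146     ] [0.52316633 0.08138728 0.125     ] -87.24721548714776 0.07488682354022652
t 30.15 eef [ 0.5302 -0.0557  0.2747] F [-0.9  0.2  0.7] w 0.0396
axes
 [[-0.    -0.31   0.951]
 [ 0.     0.951  0.31 ]
 [-1.     0.    -0.   ]] q [-0.35 -0.09 -0.06  1.6   0.    0.9 ]
```

```bash
python3 -c "
from bench import manip
print(manip.finish_job())"
```

```text
the job is handed in; nothing more can be done
None
```

I set the gauge over the open ring mould and handed the job in at about 30 s, but one check of the clamp lock disagreed with the description. I pressed the probe down by its knob until the tip rested on the disc, about 31 mm above the worktop, then swung the clamp lever round to its stop. I did not touch the gauge over the lidded tin.

**What the last checks showed**
- **Probe:** in the side view the knob sits in the same pixel row as when it was first seated.
- **Lever:** it rests at the same angle as after the first lock. It sits about 59° from the open stop, against a specified 60°. It did not give under a push of about 42 N.
- **Robot:** the gripper is clear of everything, with wrist force near zero.

**What went differently or disagreed**
- **Short swing:** the first swing covered only 0.81 rad, so I doubted the stop was real. The first push against it peaked at about 79 N in total at the wrist. I later swung the lever open and found it had started about 0.23 rad from its open stop. I then swung it back to the locked stop.
- **Probe moved while clamped:** after that first lock I gripped the knob and pulled. The probe rose about 2 mm at roughly 10 N, so it was not held absolutely fast. I pressed it back onto the disc with the lever still at its stop, and contact came at the same height as before. That took 7 to 8 N, against about 3 N unclamped.
- **Not repeated:** I did not pull-test again after the final locking.

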